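# Scrub the tumblers in the washing-up slide

### The job

Unlock the lever of the washing-up slide, slide the caddy carriage until its pointer is at the wash mark, and lock the lever fully again; then stand every tumbler from the counter upright in a bay of the carriage. With the bottle brush scrub the inside of each tumbler there, the tallest first and the shortest last: down to the floor, well up, and down to the floor again. Finally stand the brush back in its stand, leaving the tumblers in the carriage still locked at the mark, and leave the bowl and the pepper mill alone.

Things in the scene. Friction and masses are not known exactly. Their poses are not given: they have to be found in the camera images.
- carriage (a joint): position of the white caddy carriage along the rails of the steel washing-up slide, m, growing towards the slide's +y end; starts at 0 to 0.05, end stops at -0.010 and 0.165. At 0.130 the carriage's black pointer stands at the black line on the white scale block: the wash mark. Unlatched it slides with about 2 N and stays where it is left
- wash_mark (a point): the black line across the white scale block on the robot side of the slide, 16 mm above the counter; its y axis is the rails' direction in which carriage grows. The block is 70 mm long with the line at its middle
- pointer (a point): tip of the black pointer on the robot side of the carriage, at the middle of its three bays; it comes level with wash_mark along the rails (7 mm apart across them, 6.5 mm higher) when the carriage is at the mark
- tab_top (a point): top centre of the upright white push tab at the carriage's -y end: 30 mm across the rails, 14 mm along them, standing 48 mm above the carriage floor, to be pinched from above to push or pull the carriage along; 42 mm from its face to the bays; top 76 mm above the counter; axes as wash_mark
- lever (a joint): angle of the steel locking lever at the carriage's +y end, rad, on a vertical pivot. At 0 the arm points along +y, away from the bays: locked, its tooth stands between fixed stops. At 1.4 (stop) it points nearly to the robot (-x): free; above 0.4 the tooth is clear. It closes fully only with the carriage below 0.06 or within 4 mm of the mark. Stays where left; 2 to 4 N at the knob
- lever_pivot (a point): the lever's pivot axis at the height of the underside of the arm, 39 mm above the counter; axes as wash_mark. With a the joint value the knob stands at x = -0.060 sin a, y = 0.060 cos a from it
- lever_knob (a point): top centre of the black upright knob at the lever's end: cylinder 16 mm across, its top 79 mm above the counter, free height above the arm 30 mm, 60 mm from the pivot
- bay0 (a point): floor centre of the bay of the carriage nearest the push tab. The three bays stand in a row along the rails, 85 mm apart, open at the top, each 79 mm along the rails by 80 mm across inside; the walls are 20 mm above the bay floor and 6 mm thick; bay floor 28 mm above the counter; axes as wash_mark
- bay1 (a point): floor centre of the middle bay, as bay0
- bay2 (a point): floor centre of the bay nearest the lever, as bay0
- tumbler_tall: plain steel tumbler, open at the top, 104 mm tall, outside diameter 58 mm at the foot and 60 mm at the rim, wall 3 mm, floor 6 mm thick (so the inner floor is 6 mm above the origin, inner radius 26 mm or more). Told from the other tumblers by height only. Starts upright on the counter between robot and slide; may be absent. Origin: centre of the underside, z up along its axis. About 220 g.
- tumbler_mid: plain steel tumbler, open at the top, 84 mm tall, outside diameter 58 mm at the foot and 60 mm at the rim, wall 3 mm, floor 6 mm thick (so the inner floor is 6 mm above the origin, inner radius 26 mm or more). Told from the other tumblers by height only. Starts upright on the counter between robot and slide; may be absent. Origin: centre of the underside, z up along its axis. About 190 g.
- tumbler_short: plain steel tumbler, open at the top, 64 mm tall, outside diameter 58 mm at the foot and 60 mm at the rim, wall 3 mm, floor 6 mm thick (so the inner floor is 6 mm above the origin, inner radius 26 mm or more). Told from the other tumblers by height only. Starts upright on the counter between robot and slide; may be absent. Origin: centre of the underside, z up along its axis. About 160 g.
- brush: bottle brush standing handle up in its stand, 190 mm long: white head from 0 to 75 mm (stiff core 34 mm across, bristles to 45 mm that do not resist), steel stem 8 mm across to 120 mm, round wooden handle 18 mm across to 180 mm, end knob 24 mm across to 190 mm. Origin: centre of the head's flat lower end; z up along the handle. 70 to 120 g
- stand: white ceramic brush stand fixed to the counter, a round cup 60 mm tall with inner radius 24 mm, inner floor 6 mm above the counter, with a foot disc 80 mm across. Origin: centre of its underside on the counter. It and the bowl may change sides
- bowl: blue bowl, 110 mm across and 60 mm tall, stands on the other side; to be left alone
- mill: dark wooden pepper mill, 145 mm tall, 48 mm across, beyond the slide; to be left alone
There are look-alikes about, which are no part of the job. Several things have the shape of the brush; the one meant has the colours described above.

How it is judged:
By the outcome, as a careful person would: the job done as asked, in the order asked, and still so for the second after the job is handed in, with the robot touching nothing.
Of tumbler_tall, tumbler_mid, tumbler_short only 2 to 3 are there at a start; the rules pass over those that are not, and their reading is None.
At some moment in a run one of tumbler_tall, tumbler_mid, tumbler_short may be knocked a few centimetres aside while the robot is not near it.
Once in a run the grip may slacken for a moment while it holds something.
It also fails if it takes over 210 s, if anything falls off the work surface, if the arm or the gripper's body presses on something with over 40 N, if the wrist force passes 120 N, or if a joint passes its speed limit or range.

### The arm

A 7-joint arm with a two-finger parallel gripper is mounted at the origin on the work surface. World frame = base frame: x ahead of the robot, y to its left, z up, the work surface at z = 0. Lengths are in m, angles in degrees, forces in N, time in s.
With the tool pointing down it reaches from about 0.425 to 0.875 m from the base axis. Payload 4.7 kg.
Tool frame: the origin (TCP) lies at the very end of the fingers, on their centre line; the grasp point (between the pads) lies 19 mm behind it; z points along the fingers, y is the line along which they close (so a half turn about z gives the same grasp; the last joint's range is limited). The gripper opens to 87 mm and grips with 3 to 60 N. Pads are 19 mm wide; open, the fingers measure 117 mm over their backs; the gripper's body (75 mm by 190 mm) begins 51 mm behind the grasp point.
Start: joints at [73.745, 18.392, -4.016, 83.108, 1.295, 78.541, -3.26], TCP at [0.191, -0.621, 0.223] pointing down, gripper open.
Joint ranges: [-163.93, 163.93], [-17.29, 119.83], [-79.2, 71.16], [3.27, 140.29], [-89.18, 269.18], [5.43, 117.66], [-154.24, 154.24]. Speed limits (degrees/s): [147.25, 147.25, 180, 180, 180, 180, 180].

### API

Orientations are given as [roll, pitch, yaw] about the fixed x, y, z axes, in that order (R = Rz(yaw) Ry(pitch) Rx(roll)).
In Python, from cell import get_obs, cams, ticket, finder gives the robot as it stands.
- The arm moves only by the shell command python3 -m creep 'ROWS' [FORCE]. ROWS is text: rows parted by semicolons, each of 5 numbers parted by spaces: the shift along the world's x, y, z in m, then the turn about the world's z in degrees, then the finger opening in m, from 0 to 0.087. A call has 1 to 8 rows; each row shifts and turns the commanded pose from where the row before left it; what a row does not reach is not made up. A row lasts 1/8 s, in which the tool goes at most 62.5 mm and 10.7 degrees, less where a joint would pass 70% of its speed; a pose out of reach is approached as far as the arm can. A call with a gripper value outside its range is refused whole. The fingers move at their own pace and stop on an object; FORCE is the grip in N (left out, the last holds). Time passes only in rows, so rows that do not move let the fingers close. It gives the time, the measured TCP pose, the force, the opening and the grip force at its end, in the units of the state.
- get_obs(): the state, without advancing time (a new reading comes with each control period).
- cams.read_camera(name): name is "scene" or "side" or "wrist"; returns the picture (400x640x3 uint8, red, green, blue); there is no depth.
- cams.calibration(name): a dict with "fx", "fy", "cx", "cy" (pixels), "k1" (the pictures are not rectified: a ray, as slopes to the right and down, at radius r is drawn at 1 + k1 r^2 times it, then the intrinsics apply), "extrinsics" (4x4, takes a point from world to camera coordinates). Camera axes: x right, y down, z forward; pixel columns grow to the right and rows downward; lengths in m; the calibration is good to about 2 mm. A picture is of the moment at which its call begins: read the wrist's pose just before it. calibration takes no time and is no camera call; for the wrist camera it gives the pose at the moment of the call.
- ticket.sign_off(): hands the job in; it is judged then, once.
Trained networks look in the newest picture that a camera, given by its name, has taken for a name from the list of things; names that differ only in an ending like _2 or _b are one class to them, and where a whole thing is asked for, a point or a joint stands for the part that bears it (a point fixed in the world has none). Each returns a list of dicts, best first, with "p" (0 to 1); they miss things now and then, are a little off and sometimes report something else, mostly with a low value. They report only what shows in the picture. A call takes as long as a camera call. They do not tell look-alikes from the thing itself.
- finder.masks_of(name, camera): "mask" (400x640 bool, what is visible of it) and "xy" ([column, row] in pixels, amid what is visible of it).
- finder.tip_of(name, camera): "xy" ([column, row] in pixels: a listed point, or the origin of a listed thing).
The state is a dict: "time_s": time; "qpos": joint angles; "joint_velocities": joint speeds; "effort": joint torques, N m; "tool_pos": TCP position; "tool_rot": TCP orientation; "force": force on the tool from outside, world axes, zero at the start; "wrist_torque": the same for the moment, N m; "grip_width": finger opening in m; "grasp_force": force on a finger pad.
Only numpy, scipy, OpenCV 4.12 (cv2) and the standard library are available. Lean on these libraries where they do the work, as an engineer would, in place of code of your own. Each camera call takes 0.05 s, during which the arm holds its last target. There are 200 camera calls.

## Working session

There is one attempt and no reset: what is moved stays moved. The work goes in short steps, Python scripts to look and compute and a shell command to move; the robot and the scene stay as the last step left them, time stands still between calls to the robot, and variables do not carry over. Pictures are saved under pics/ and viewed, at most 14 in all, crops included, and the job is handed in when it is done.

```bash
ls; mkdir -p pics; cat > h.py <<'E'
import numpy as np, cv2, itertools
from cell import get_obs, cams, ticket, finder
def ray(c,uv):
    K=cams.calibration(c); x=(uv[0]-K["cx"])/K["fx"]; y=(uv[1]-K["cy"])/K["fy"]
    rd=np.hypot(x,y); r=rd
    for _ in range(20): r=rd/(1+K["k1"]*r*r)
    s=r/rd if rd>0 else 1
    E=np.array(K["extrinsics"]); R=E[:3,:3]; 
    d=R.T@np.array([x*s,y*s,1]); return -R.T@E[:3,3], d/np.linalg.norm(d)
def atz(c,uv,z):
    o,d=ray(c,uv); return o+d*(z-o[2])/d[2]
def tri(rays):
    A=np.zeros((3,3));b=np.zeros(3)
    for o,d in rays:
        P=np.eye(3)-np.outer(d,d);A+=P;b+=P@o
    p=np.linalg.solve(A,b); return p,max(np.linalg.norm((np.eye(3)-np.outer(d,d))@(p-o)) for o,d in rays)
def proj(c,p):
    K=cams.calibration(c);E=np.array(K["extrinsics"]);q=E[:3,:3]@np.array(p)+E[:3,3];x,y=q[:2]/q[2];f=1+K["k1"]*(x*x+y*y)
    return np.array([K["fx"]*x*f+K["cx"],K["fy"]*y*f+K["cy"]])
def save(c,n,crop=None,s=1):
    im=cams.read_camera(c)[:,:,::-1]
    if crop: im=im[crop[1]:crop[3],crop[0]:crop[2]]
    cv2.imwrite(f"pics/{n}.png",cv2.resize(im,None,fx=s,fy=s,interpolation=cv2.INTER_CUBIC))
E
python3 - <<'E'
from h import *
save("scene","s0");save("side","d0")
a=cams.read_camera("scene");b=cams.read_camera("side")
cv2.imwrite("pics/both.png",np.vstack([a,b])[:,:,::-1][:, :] if 0 else cv2.resize(np.vstack([a,b])[:,:,::-1],(480,600)))
for c in("scene","side"):
    K=cams.calibration(c);print(c,K["fx"],K["k1"],ray(c,(320,200)))
for n in ["wash_mark","pointer","tab_top","lever_pivot","lever_knob","bay0","bay1","bay2","tumbler_tall","tumbler_mid","tumbler_short","brush","stand","bowl","mill"]:
    for c in("scene","side"):
        print(n,c,[(np.round(t["xy"]).astype(int).tolist(),round(t["p"],2)) for t in finder.tip_of(n,c)])
E
```

```text
pics
scene 408.47480584776275 -0.02954864642250125 (array([ 1.15291624, -0.28882841,  1.11434716]), array([-0.49027359,  0.26774753, -0.82942333]))
side 403.81526796911334 -0.08736032982194059 (array([ 0.40679376, -0.73257982,  0.6419171 ]), array([ 0.16204425,  0.79141562, -0.589409  ]))
wash_mark scene [([314, 210], 0.75), ([191, 249], 0.45)]
wash_mark side [([299, 220], 0.59)]
pointer scene [([288, 220], 0.59)]
pointer side [([314, 246], 0.59)]
tab_top scene [([241, 256], 0.98), ([273, 246], 0.59)]
tab_top side [([371, 278], 0.57)]
lever_pivot scene [([347, 208], 0.63)]
lever_pivot side [([320, 191], 0.68)]
lever_knob scene [([364, 190], 0.62)]
lever_knob side [([315, 165], 0.62), ([373, 279], 0.33)]
bay0 scene [([295, 234], 0.96), ([379, 155], 0.74), ([274, 245], 0.72), ([322, 224], 0.7)]
bay0 side [([353, 264], 0.98), ([334, 215], 0.77), ([340, 240], 0.75)]
bay1 scene [([295, 234], 0.96), ([379, 155], 0.74), ([274, 245], 0.72), ([322, 224], 0.7)]
bay1 side [([353, 264], 0.98), ([334, 215], 0.77), ([340, 240], 0.75)]
bay2 scene [([295, 234], 0.96), ([379, 155], 0.74), ([274, 245], 0.72), ([322, 224], 0.7)]
bay2 side [([353, 264], 0.98), ([334, 215], 0.77), ([340, 240], 0.75)]
tumbler_tall scene [([338, 180], 0.93)]
tumbler_tall side [([268, 199], 0.68), ([423, 244], 0.44)]
tumbler_mid scene [([286, 194], 0.78)]
tumbler_mid side [([265, 239], 0.67)]
tumbler_short scene [([256, 206], 0.8)]
tumbler_short side [([271, 278], 0.94)]
brush scene [([378, 154], 0.76), ([401, 142], 0.7), ([370, 135], 0.64), ([416, 164], 0.6)]
brush side [([252, 168], 0.8), ([247, 150], 0.59), ([280, 154], 0.59)]
stand scene [([378, 159], 0.66), ([313, 208], 0.62)]
stand side [([256, 165], 0.71)]
bowl scene [([189, 247], 0.86)]
bowl side [([308, 372], 0.67)]
mill scene [([317, 293], 0.59), ([242, 256], 0.33)]
mill side [([422, 246], 0.91)]
```

View pics/s0.png

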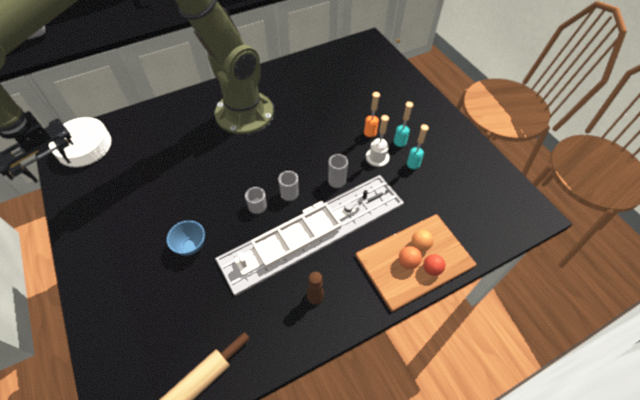

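View pics/d0.png

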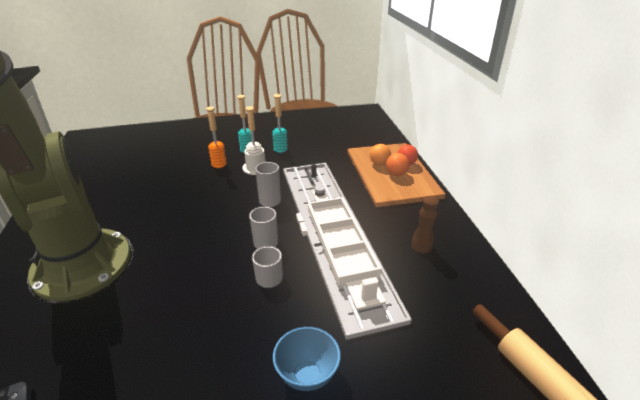

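```bash
python3 - <<'E'
from h import *
P={"wash_mark":((314,210),(299,220)),"pointer":((288,220),(314,246)),"tab":((241,256),(371,278)),"piv":((347,208),(320,191)),"knob":((364,190),(315,165)),
"bay0":((274,245),(353,264)),"bay1":((295,234),(340,240)),"bay2":((322,224),(334,215)),
"tall":((338,180),(268,199)),"mid":((286,194),(265,239)),"short":((256,206),(271,278)),"brush":((378,154),(252,168)),"stand":((378,159),(256,165)),"bowl":((189,247),(308,372)),"mill":((317,293),(422,246))}
for n,(a,b) in P.items():
    p,e=tri([ray("scene",a),ray("side",b)]);print(n,p.round(4),round(e,4))
im=cv2.imread("pics/s0.png")[100:220,310:470];cv2.imwrite("pics/crop1.png",cv2.resize(im,None,fx=4,fy=4))
E
```

```text
wash_mark [0.5171 0.0382 0.0075] 0.0072
pointer [ 0.528  -0.061   0.0169] 0.0032
tab [ 0.606  -0.2389  0.0782] 0.0001
piv [0.5814 0.1205 0.0359] 0.0001
knob [0.577  0.1794 0.0839] 0.0037
bay0 [ 0.5955 -0.1398  0.0261] 0.0065
bay1 [ 0.5881 -0.0652  0.0276] 0.0026
bay2 [0.5953 0.0239 0.0297] 0.002
tall [ 0.4469  0.1654 -0.0032] 0.0008
mid [ 0.4254 -0.0187  0.013 ] 0.0041
short [ 0.4224 -0.1267  0.0017] 0.0021
brush [ 0.4124  0.3488 -0.0077] 0.003
stand [0.4303 0.3367 0.002 ] 0.0045
bowl [ 0.4635 -0.3633  0.0036] 0.0025
mill [ 0.7787 -0.0911  0.    ] 0.0068
```

View pics/crop1.png

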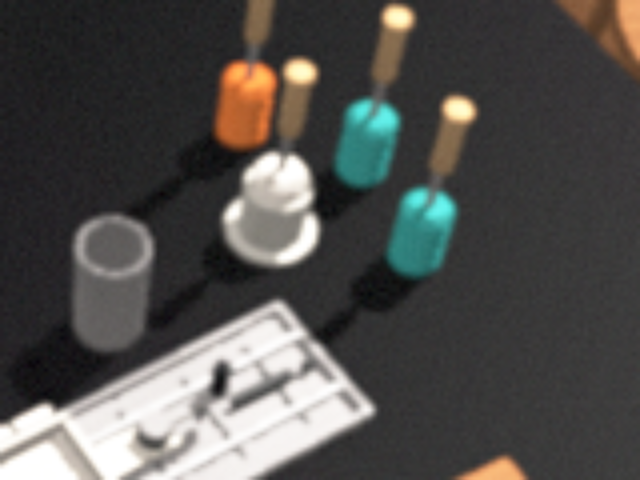

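The scene shows three tumblers at (256,200), (289,185) and (338,170). There are four brush-shaped things: orange (372,128), teal (402,138), teal (416,160), and one with a white head in the white stand at (378,154). The close crop confirms the white one matches the description. The lever is locked, and its black knob is at about (364,193).

```bash
python3 -m creep '0.02 0.03 0.05 0 0.087;0.04 0.045 0.03 0 0.087;0.045 0.045 0.02 0 0.087;0.045 0.045 0.02 0 0.087;0.04 0.045 0 0 0.087;0.04 0.045 0 0 0.087;0.04 0.045 0 0 0.087;0.02 0.055 0 0 0.087' 20; python3 -m creep '0.01 0.06 0 0 0.087;0.01 0.06 0 0 0.087;0 0.06 0 0 0.087;0 0.06 0 0 0.087;0 0.06 0 0 0.087;0 0 0 0 0.087'; python3 -c "
from h import *
o=get_obs();print(o)
save('wrist','w0');print(ray('wrist',(320,200)))"
```

```text
time_s: 2.7
tool_pos: [0.4737, -0.2735, 0.3376]
tool_rot: [-180.0, -0.0, 17.1]
force: [-1.2, 0.2, 0.0]
grip_width: 0.0872
grasp_force: 0.0
time_s: 3.45
tool_pos: [0.4917, 0.0311, 0.3387]
tool_rot: [-180.0, -0.1, 17.7]
force: [0.5, 0.3, 0.4]
grip_width: 0.087
grasp_force: 0.0
{'time_s': 3.45, 'qpos': array([ 32.0033652 ,  -1.80304007, -37.31218903,  92.53280515,
        -1.12799358,  88.81044011, -77.59952408]), 'joint_velocities': array([ 2.51263720e+00,  8.62637164e-01,  5.52013482e+00,  6.14390096e-02,
        3.48227571e+00, -1.05111708e-03,  1.81890787e+00]), 'effort': array([ -1.16784241, -24.45007145,  -0.749998  , -31.75626397,
        -0.44279488,  -0.08474689,  -0.29235483]), 'tool_pos': array([0.49165602, 0.03110356, 0.33874471]), 'tool_rot': array([-1.79985419e+02, -9.65499436e-02,  1.76739555e+01]), 'force': array([0.53847594, 0.29276265, 0.3753383 ]), 'wrist_torque': array([-0.03587118, -0.09084821, -0.04021282]), 'grasp_force': 0.0, 'grip_width': 0.08696984887300148}
(array([0.56035038, 0.04868052, 0.50133044]), array([-0.24757841, -0.07989532, -0.96556805]))
```

View pics/w0.png

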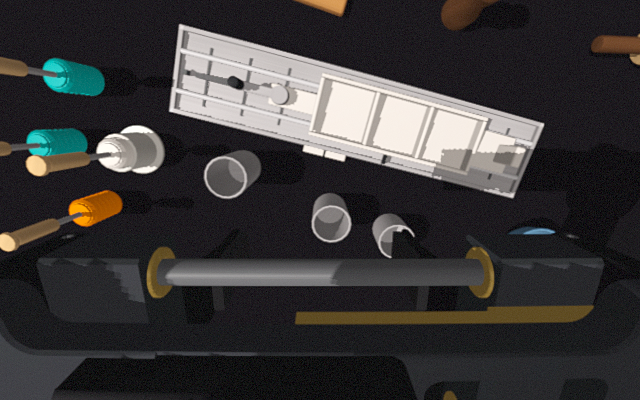

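Wrist view: lever pivot at (278,95), knob at (236,82), pointer on the robot side at about (385,160), and scale block at (325,153). The tumblers are at (228,175), (331,222) and (393,235), and the white brush is at (120,150).

```bash
cat > v.py <<'E'
from h import *
import sys,pickle
names=sys.argv[2].split(",")
cams.read_camera("wrist");o=get_obs()
R={}
for n in names:
    t=finder.tip_of(n,"wrist"); R[n]=[(list(map(float,np.round(q["xy"],1))),round(q["p"],2),ray("wrist",q["xy"])) for q in t]
    print(n,[r[:2] for r in R[n]])
pickle.dump(R,open(sys.argv[1],"wb"));print(o["tool_pos"],o["tool_rot"][2])
E
N=wash_mark,pointer,tab_top,lever_pivot,lever_knob,bay0,tumbler_tall,tumbler_mid,tumbler_short,brush,stand
python3 v.py v1.pkl $N
python3 -m creep '0.01 0.04 0 -5 0.087;0.01 0.04 0 -5 0.087;0.01 0.03 0 -3.7 0.087;0 0 0 0 0.087'
python3 v.py v2.pkl $N
python3 - <<'E'
from h import *
import pickle
a,b=[pickle.load(open(f,"rb")) for f in("v1.pkl","v2.pkl")]
for n in a:
    for x in a[n]:
        for y in b[n]:
            p,e=tri([x[2],y[2]])
            if e<.006: print(n,x[0],x[1],y[1],p.round(4),round(e,4))
E
```

```text
wash_mark [([321.0, 153.0], 0.84)]
pointer [([379.9, 163.5], 0.81)]
tab_top [([514.2, 153.3], 0.91), ([389.8, 123.2], 0.49), ([327.9, 206.0], 0.47)]
lever_pivot [([275.4, 95.8], 0.56)]
lever_knob [([226.9, 80.1], 0.57), ([389.6, 125.5], 0.17)]
bay0 [([441.4, 137.1], 0.95), ([389.1, 124.4], 0.8), ([342.1, 110.4], 0.6)]
tumbler_tall [([238.7, 165.5], 0.86)]
tumbler_mid [([325.5, 209.2], 0.67)]
tumbler_short [([386.4, 229.8], 0.7), ([379.0, 161.6], 0.36)]
brush [([75.4, 141.6], 0.96), ([88.9, 80.0], 0.7), ([132.5, 151.2], 0.62), ([106.0, 202.5], 0.61), ([509.7, 242.7], 0.26)]
stand [([133.8, 149.8], 0.9)]
[0.4921449  0.02476025 0.33814111] 17.134455388424755
time_s: 4.6
tool_pos: [0.5219, 0.1377, 0.3378]
tool_rot: [-179.9, 0.0, 3.7]
force: [0.4, -0.3, -0.3]
grip_width: 0.0872
grasp_force: 0.0
wash_mark [([382.0, 172.6], 0.75), ([500.4, 131.2], 0.57)]
pointer [([442.1, 168.6], 0.64), ([288.2, 132.3], 0.63), ([448.2, 131.4], 0.32)]
tab_top [([584.1, 132.3], 0.55)]
lever_pivot [([332.3, 134.0], 0.75)]
lever_knob [([286.8, 130.6], 0.7)]
bay0 [([393.4, 132.0], 0.9), ([498.2, 131.8], 0.84), (
[... 689 characters left out ...]
8] 0.0009
bay0 [441.4, 137.1] 0.95 0.84 [ 0.5958 -0.1489  0.0302] 0.0003
bay0 [389.1, 124.4] 0.8 0.59 [ 0.5881 -0.056   0.056 ] 0.0004
bay0 [342.1, 110.4] 0.6 0.9 [0.5868 0.0156 0.0187] 0.0016
tumbler_tall [238.7, 165.5] 0.86 0.77 [0.4603 0.1484 0.0397] 0.0015
tumbler_mid [325.5, 209.2] 0.67 0.89 [ 0.4209 -0.0101  0.0024] 0.0021
tumbler_short [386.4, 229.8] 0.7 0.64 [ 0.407  -0.1371 -0.0221] 0.0006
brush [75.4, 141.6] 0.96 0.98 [0.4109 0.4296 0.0139] 0.0017
brush [88.9, 80.0] 0.7 0.74 [0.5161 0.4055 0.0292] 0.0026
brush [132.5, 151.2] 0.62 0.65 [0.4293 0.328  0.019 ] 0.0034
brush [106.0, 202.5] 0.61 0.4 [0.3141 0.3738 0.0057] 0.0021
stand [133.8, 149.8] 0.9 0.77 [ 0.4222  0.3421 -0.0051] 0.0
```

```bash
cat > s.py <<'E'
from h import *
import pickle,sys
H=dict(wash_mark=.016,pointer=.0225,tab_top=.076,lever_pivot=.039,lever_knob=.079,bay0=.028,tumbler_tall=0,tumbler_mid=0,tumbler_short=0,brush=.006,stand=0)
for f in sys.argv[1:]:
    R=pickle.load(open(f,"rb"))
    for n in R:
        print(f,n,[(x[1],(x[2][0]+x[2][1]*(H[n]-x[2][0][2])/x[2][1][2])[:2].round(4).tolist()) for x in R[n]])
E
python3 s.py v1.pkl v2.pkl
```

```text
v1.pkl wash_mark [(0.84, [0.5138, 0.0272])]
v1.pkl pointer [(0.81, [0.5263, -0.0715])]
v1.pkl tab_top [(0.91, [0.6024, -0.2435]), (0.49, [0.5883, -0.0526]), (0.47, [0.4457, -0.0047])]
v1.pkl lever_pivot [(0.56, [0.5781, 0.1185])]
v1.pkl lever_knob [(0.57, [0.5773, 0.1808]), (0.17, [0.5851, -0.0523])]
v1.pkl bay0 [(0.95, [0.5956, -0.1497]), (0.8, [0.5894, -0.0622]), (0.6, [0.5878, 0.0156])]
v1.pkl tumbler_tall [(0.86, [0.45, 0.1579])]
v1.pkl tumbler_mid [(0.67, [0.4181, -0.0099])]
v1.pkl tumbler_short [(0.7, [0.4129, -0.1293]), (0.36, [0.5275, -0.0728])]
v1.pkl brush [(0.96, [0.4101, 0.4346]), (0.7, [0.5163, 0.4215]), (0.62, [0.4223, 0.3373]), (0.61, [0.3164, 0.3721]), (0.26, [0.4578, -0.3578])]
v1.pkl stand [(0.9, [0.4236, 0.3391])]
v2.pkl wash_mark [(0.75, [0.5173, 0.0275]), (0.57, [0.5977, -0.16])]
v2.pkl pointer [(0.64, [0.531, -0.0717]), (0.63, [0.575, 0.1866]), (0.32, [0.5917, -0.0715])]
v2.pkl tab_top [(0.55, [0.6034, -0.2495])]
v2.pkl lever_pivot [(0.75, [0.5771, 0.1159])]
v2.pkl lever_knob [(0.7, [0.5797, 0.1827])]
v2.pkl bay0 [(0.9, [0.5855, 0.0186]), (0.84, [0.5961, -0.1504]), (0.74, [0.4341, 0.3233]), (0.59, [0.588, -0.0683])]
v2.pkl tumbler_tall [(0.77, [0.4504, 0.1488])]
v2.pkl tumbler_mid [(0.89, [0.4222, -0.0113])]
v2.pkl tumbler_short [(0.64, [0.4154, -0.1256])]
v2.pkl brush [(0.98, [0.4062, 0.4354]), (0.74, [0.5097, 0.4201]), (0.67, [0.6045, -0.3119]), (0.65, [0.4284, 0.3318]), (0.4, [0.312, 0.3749])]
v2.pkl stand [(0.77, [0.4239, 0.34])]
```

```bash
python3 -m creep '0.02 0.02 -0.05 0.5 0.06;0.02 0.02 -0.055 0 0.06;0.013 0.005 -0.055 0 0.06;0 0 -0.02 0 0.06;0 0 0 0 0.06' 30
python3 v.py v3.pkl lever_knob,lever_pivot,tumbler_tall; python3 s.py v3.pkl; python3 -c "
from h import *
save('wrist','w1')"
```

```text
time_s: 5.82
tool_pos: [0.5744, 0.1792, 0.1573]
tool_rot: [180.0, 0.1, 3.9]
force: [0.1, -0.3, 0.1]
grip_width: 0.0607
grasp_force: 0.0
lever_knob [([311.8, 202.3], 0.56)]
lever_pivot [([371.6, 194.4], 0.89)]
tumbler_tall [([328.4, 287.9], 0.76)]
[0.57552103 0.17966849 0.15921007] 3.8477942141378736
v3.pkl lever_knob [(0.56, [0.5799, 0.1867])]
v3.pkl lever_pivot [(0.89, [0.5814, 0.1272])]
v3.pkl tumbler_tall [(0.76, [0.4476, 0.16])]
```

View pics/w1.png

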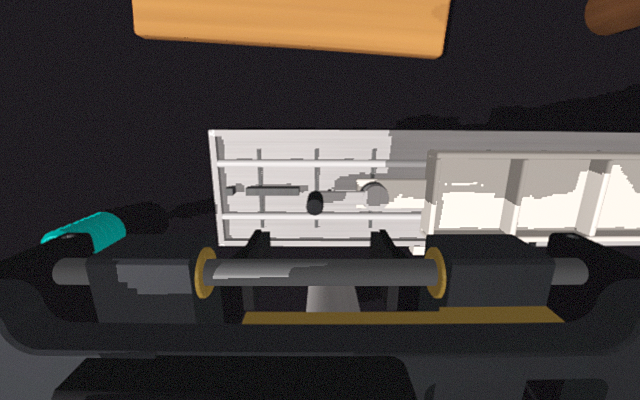

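The black knob's top is at (315,206), between and ahead of the open fingers, and the pivot is at (375,195). I'll grasp the knob at about (0.577, 0.183).

```bash
python3 -m creep '0.002 0.004 -0.05 0 0.05;0 0 -0.045 0 0.05;0 0 -0.011 0 0.05;0 0 0 0 0.05;0 0 0 0 0;0 0 0 0 0;0 0 0 0 0;0 0 0 0 0' 30
```

```text
time_s: 7.08
tool_pos: [0.5774, 0.1838, 0.0523]
tool_rot: [-180.0, -0.0, 3.9]
force: [-0.0, 4.7, 1.0]
grip_width: 0.0175
grasp_force: 2.9
```

```bash
python3 -m creep '-0.0103 -0.0016 0 0 0;-0.0099 -0.0034 0 0 0;-0.0091 -0.0051 0 0 0;-0.0081 -0.0066 0 0 0;-0.0069 -0.0079 0 0 0;-0.0054 -0.009 0 0 0;-0.0037 -0.0098 0 0 0;-0.002 -0.0103 0 0 0' 30
```

```text
time_s: 8.07
tool_pos: [0.5239, 0.131, 0.0525]
tool_rot: [-179.9, -0.3, 4.0]
force: [7.8, 2.7, -4.9]
grip_width: 0.0156
grasp_force: 30.0
```

```bash
python3 -m creep '0 0 0 0 0;0 0 0 0 0.05;0 0 0 0 0.05;0 0 0.05 0 0.05;0.01 -0.04 0.05 0 0.05;0.01 -0.055 0.03 0 0.05;0.01 -0.06 0.02 0 0.05;0.01 -0.06 0 0 0.05'
python3 -m creep '0.01 -0.06 0 0 0.05;0.01 -0.055 0 0 0.05;0.021 -0.04 0 0 0.05;0 0 0 0 0.05;0 0 0 0 0.05'
python3 v.py v4.pkl tab_top,lever_knob,lever_pivot,bay0; python3 s.py v4.pkl
```

```text
time_s: 9.07
tool_pos: [0.5621, -0.0825, 0.2015]
tool_rot: [179.9, -0.2, 3.9]
force: [0.2, 0.3, -0.3]
grip_width: 0.0497
grasp_force: 0.0
time_s: 9.7
tool_pos: [0.6019, -0.2348, 0.1987]
tool_rot: [-179.9, 0.0, 3.9]
force: [-0.3, 1.0, 0.7]
grip_width: 0.0498
grasp_force: 0.0
tab_top [([352.7, 192.4], 0.56)]
lever_knob []
lever_pivot [([36.1, 188.5], 0.59)]
bay0 [([195.9, 186.4], 0.83), ([264.9, 181.7], 0.78), ([122.9, 183.5], 0.65)]
[ 0.60198917 -0.23417624  0.19911832] 3.996348385655021
v4.pkl tab_top [(0.56, [0.607, -0.2677])]
v4.pkl lever_knob []
v4.pkl lever_pivot [(0.59, [0.5778, 0.096])]
v4.pkl bay0 [(0.83, [0.5904, -0.0889]), (0.78, [0.6016, -0.1707]), (0.65, [0.588, -0.0015])]
```

```bash
python3 -m creep '0.004 -0.033 -0.03 0 0.05;0 0 -0.05 0 0.05;0 0 -0.05 0 0.05;0 0 -0.024 0 0.05;0 0 0 0 0;0 0 0 0 0;0 0 0 0 0;0 0 0 0 0' 30
```

```text
time_s: 10.95
tool_pos: [0.6069, -0.2693, 0.0467]
tool_rot: [180.0, -0.1, 3.9]
force: [0.1, 1.9, 1.3]
grip_width: 0.0179
grasp_force: 1.3
```

```bash
python3 -m creep '0 0 0 0 0;-0.001 0.016 0 0 0;-0.001 0.016 0 0 0;-0.0012 0.016 0 0 0;-0.0011 0.016 0 0 0;-0.0012 0.016 0 0 0;-0.0011 0.016 0 0 0;-0.0011 0.016 0 0 0' 30;python3 -m creep '0 0 0 0 0;0 0 0 0 0'
python3 v.py v5.pkl tab_top,pointer,wash_mark,bay0; python3 s.py v5.pkl
python3 - <<'E'
from h import *
for c in("scene","side"):
    im=cams.read_camera(c)
    for n,z in(("pointer",.0225),("wash_mark",.016)): print(c,n,[(t["xy"],t["p"],atz(c,t["xy"],z)) for t in finder.tip_of(n,c)][:2])
    p=proj(c,(.522,.02,.02)).astype(int);print(p);cv2.imwrite(f"pics/{c}5.png",cv2.resize(im[p[1]-35:p[1]+35,p[0]-45:p[0]+45,::-1],None,fx=7,fy=7,interpolation=cv2.INTER_CUBIC))
a=cv2.imread("pics/scene5.png");b=cv2.imread("pics/side5.png");cv2.imwrite("pics/m5.png",cv2.resize(np.hstack([a,b]),(800,311)))
save("wrist","w5")
E
```

```text
time_s: 11.95
tool_pos: [0.5996, -0.1567, 0.0464]
tool_rot: [179.9, -0.2, 3.9]
force: [2.8, -1.5, 5.3]
grip_width: 0.014
grasp_force: 30.0
time_s: 12.2
tool_pos: [0.5994, -0.1542, 0.0464]
tool_rot: [-179.9, -0.1, 4.0]
force: [1.3, 3.4, 7.8]
grip_width: 0.014
grasp_force: 30.0
tab_top [([319.8, 268.5], 0.93)]
pointer []
wash_mark []
bay0 [([177.0, 233.3], 0.81), ([56.9, 234.4], 0.61)]
[ 0.59937787 -0.15437331  0.04636708] 3.9707829497539273
v5.pkl tab_top [(0.93, [0.5989, -0.1549])]
v5.pkl pointer []
v5.pkl wash_mark []
v5.pkl bay0 [(0.81, [0.5925, -0.0587]), (0.61, [0.5856, 0.0248])]
scene pointer [([313.8, 207.7], 0.81, array([0.5245948 , 0.03235172, 0.0225    ]))]
scene wash_mark [([314.6, 205.3], 0.64, array([0.51387529, 0.04075446, 0.016     ]))]
[309 209]
side pointer [([305.0, 223.8], 0.95, array([0.52221027, 0.01103479, 0.0225    ]))]
side wash_mark [([299.3, 220.6], 0.74, array([0.51180281, 0.03381419, 0.016     ]))]
[304 222]
```

View pics/w5.png

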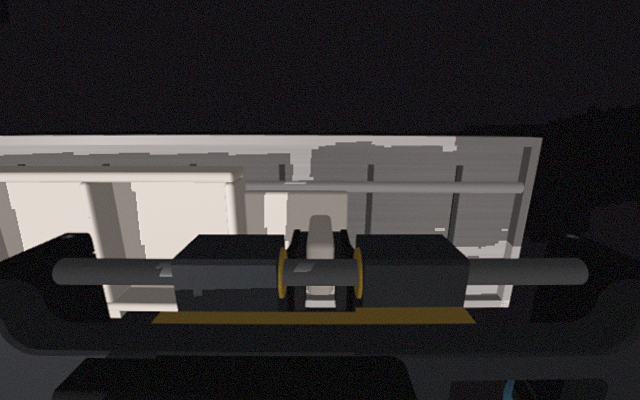

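View pics/m5.png

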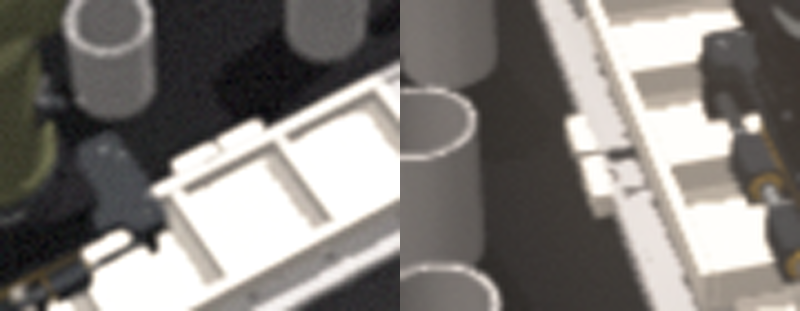

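```bash
python3 - <<'E'
from h import *
b=cv2.imread("pics/side5.png");c=b[180:320,250:420];cv2.imwrite("pics/z5.png",cv2.resize(c,None,fx=4,fy=4,interpolation=cv2.INTER_CUBIC))
u=np.array([-.0698,.9976])
f=lambda x,y:(304-45+x/7,222-35+y/7)
print([ (p,round(float(atz("side",q,z)[:2]@u),4),atz("side",q,z)) for p,q,z in(("m",(302.2,221),.016),("p",(306.2,221.9),.0225))])
E
```

```text
[('m', -0.0054, array([0.51853216, 0.03085535, 0.016     ])), ('p', -0.0192, array([0.52629737, 0.01758424, 0.0225    ]))]
```

View pics/z5.png

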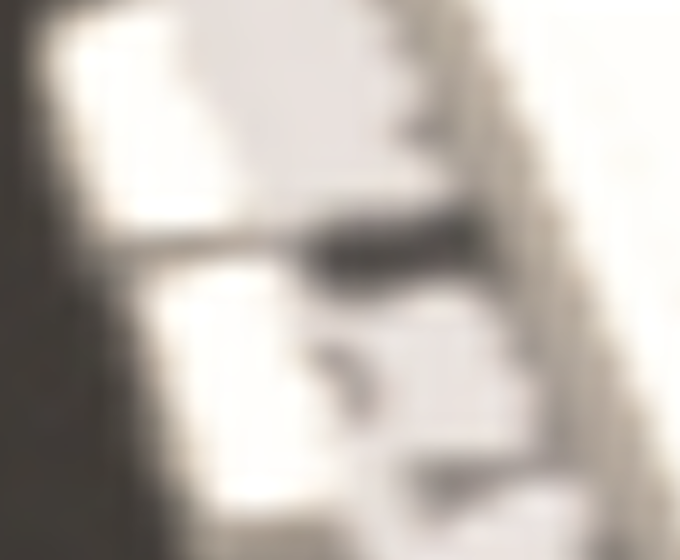

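```bash
python3 -m creep '-0.0004 0.006 0 0 0;0 0 0 0 0;0 0 0 0 0;0 0 0 0 0.05;0 0 0 0 0.05;-0.01 0.01 0.05 0 0.05;-0.03 0.04 0.05 0 0.05;-0.04 0.04 0.04 0 0.05' 30
python3 -m creep '-0.03 0.05 0.03 0 0.05;-0.03 0.03 0 0 0.05;0 0 0 0 0.05;0 0 0 0 0.05'
python3 v.py v6.pkl tab_top,pointer,wash_mark,bay0,tumbler_mid,tumbler_short,tumbler_tall,lever_knob,lever_pivot; python3 s.py v6.pkl
python3 -c "
from h import *
p=proj('wrist',(.522,.025,.02)).astype(int);print(p)
save('wrist','w6',(p[0]-60,p[1]-45,p[0]+60,p[1]+45),6)"
```

```text
time_s: 13.8
tool_pos: [0.5247, -0.0686, 0.1765]
tool_rot: [-179.9, 0.0, 3.8]
force: [-0.0, -0.0, 1.1]
grip_width: 0.0486
grasp_force: 0.0
time_s: 14.3
tool_pos: [0.4665, 0.0071, 0.2037]
tool_rot: [180.0, 0.0, 3.8]
force: [0.4, -0.6, 0.1]
grip_width: 0.0499
grasp_force: 0.0
tab_top [([497.0, 69.6], 0.94)]
pointer [([307.9, 138.3], 0.64)]
wash_mark [([300.8, 138.1], 0.95)]
bay0 [([226.2, 72.8], 0.79), ([309.2, 74.9], 0.73)]
tumbler_mid [([329.7, 215.0], 0.76)]
tumbler_short [([414.3, 224.4], 0.76), ([132.9, 78.0], 0.5)]
tumbler_tall [([199.6, 184.0], 0.82)]
lever_knob [([75.8, 124.2], 0.61)]
lever_pivot [([131.6, 77.1], 0.93)]
[0.46677296 0.00684685 0.20362255] 3.7885929934811755
v6.pkl tab_top [(0.94, [0.5973, -0.1513])]
v6.pkl pointer [(0.64, [0.5192, 0.0238])]
v6.pkl wash_mark [(0.95, [0.5186, 0.0327])]
v6.pkl bay0 [(0.79, [0.5837, 0.1165]), (0.73, [0.5872, 0.0263])]
v6.pkl tumbler_mid [(0.76, [0.4199, -0.0094])]
v6.pkl tumbler_short [(0.76, [0.4141, -0.1242]), (0.5, [0.5752, 0.2372])]
v6.pkl tumbler_tall [(0.82, [0.4508, 0.1625])]
v6.pkl lever_knob [(0.61, [0.5217, 0.2498])]
v6.pkl lever_pivot [(0.93, [0.572, 0.2149])]
[307 135]
```

View pics/w6.png

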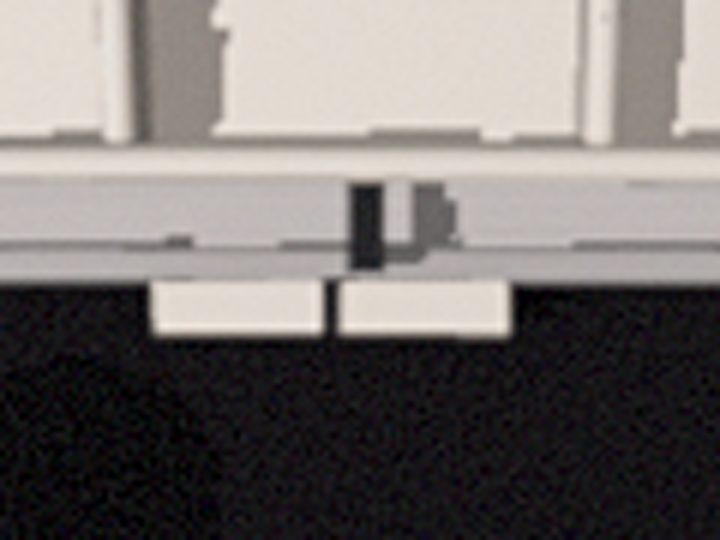

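Crop: the mark line is at 331 and the pointer at 367, with the 70 mm block spanning 150–512. The carriage is therefore 7.0 mm short, so I'll go back to the tab and push it.

```bash
python3 -m creep '0.03 -0.05 0 0 0.05;0.04 -0.05 0 0 0.05;0.04 -0.046 -0.02 0 0.05;0.022 -0.01 -0.04 0 0.05;0 0 -0.05 0 0.05;0 0 -0.047 0 0.05;0 0 0 0 0.05;0 0 0 0 0' 30
python3 -m creep '0 0 0 0 0;0 0 0 0 0;0 0 0 0 0;0 0 0 0 0'
python3 -c "
from h import *
print(get_obs()['tool_pos'])"
```

```text
time_s: 15.85
tool_pos: [0.5981, -0.146, 0.0495]
tool_rot: [180.0, -0.1, 3.9]
force: [0.5, -0.8, 0.7]
grip_width: 0.0457
grasp_force: 0.0
time_s: 16.35
tool_pos: [0.5975, -0.1469, 0.0487]
tool_rot: [179.9, -0.1, 3.8]
force: [0.2, -1.5, 4.7]
grip_width: 0.0138
grasp_force: 30.0
[ 0.59747566 -0.14690605  0.04867104]
```

```bash
python3 -m creep '-0.0004 0.0063 0 0 0;0 0 0 0 0;0 0 0 0 0;0 0 0 0 0.05;0 0 0 0 0.05;-0.01 0.02 0.05 0 0.05;-0.03 0.05 0.05 0 0.05;-0.04 0.05 0.04 0 0.05' 30
python3 -m creep '-0.03 0.05 0.03 0 0.05;-0.02 0.02 0 0 0.05;0 0 0 0 0.05;0 0 0 0 0.05'
cat > mk.py <<'E'
from h import *
im=cams.read_camera('wrist');
p0,p1=proj('wrist',(.5165,.065,.016)),proj('wrist',(.5215,-.01,.016))
p=proj('wrist',(.5185,.027,.016)).astype(int)
cv2.imwrite('pics/mk.png',cv2.resize(im[p[1]-40:p[1]+40,p[0]-60:p[0]+60,::-1],None,fx=6,fy=6,interpolation=cv2.INTER_CUBIC))
E
python3 mk.py; python3 v.py v7.pkl lever_knob,lever_pivot,wash_mark;python3 s.py v7.pkl
```

```text
time_s: 17.35
tool_pos: [0.5286, -0.0358, 0.1726]
tool_rot: [-179.9, -0.0, 3.9]
force: [0.9, 0.7, 1.0]
grip_width: 0.0486
grasp_force: 0.0
time_s: 17.85
tool_pos: [0.4804, 0.0293, 0.1997]
tool_rot: [180.0, 0.0, 3.8]
force: [0.8, -0.4, 0.0]
grip_width: 0.0506
grasp_force: 0.0
lever_knob [([81.9, 140.6], 0.57)]
lever_pivot [([136.5, 92.1], 0.65)]
wash_mark [([320.9, 152.7], 0.7)]
[0.48053316 0.02908572 0.19947497] 3.757986895201779
v7.pkl lever_knob [(0.57, [0.5206, 0.264])]
v7.pkl lever_pivot [(0.65, [0.5707, 0.23])]
v7.pkl wash_mark [(0.7, [0.5169, 0.0303])]
```

View pics/mk.png

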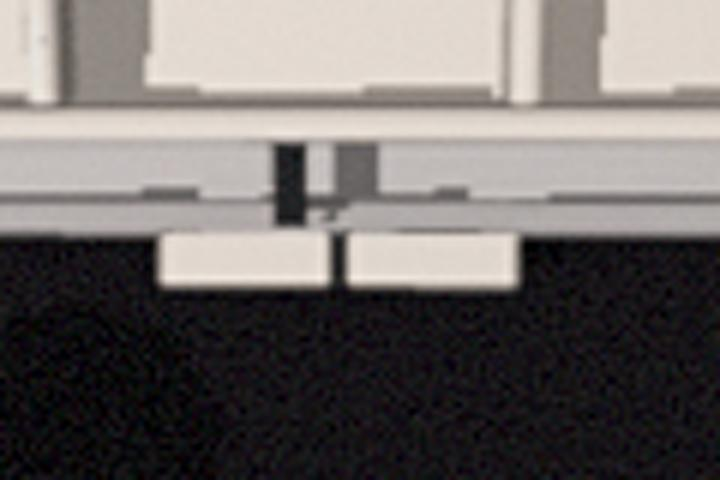

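The carriage overshot by about 9 mm, because the open finger dragged the tab during lift-off. I'll regrasp and bring the tool to y≈-0.141, which matches the mark according to the earlier hold. This time I'll lift straight up.

```bash
python3 -m creep '0.03 -0.05 0 0 0.05;0.03 -0.05 0 0 0.05;0.03 -0.046 -0.02 0 0.05;0.027 -0.0146 -0.04 0 0.05;0 0 -0.05 0 0.05;0 0 -0.041 0 0.05;0 0 0 0 0.05;0 0 0 0 0' 30
python3 -m creep '0 0 0 0 0;0 0 0 0 0;0 0 0 0 0;0 0 0 0 0'
python3 -c "
from h import *
print(get_obs()['tool_pos'])"
```

```text
time_s: 19.1
tool_pos: [0.5984, -0.1306, 0.0504]
tool_rot: [180.0, -0.1, 3.8]
force: [0.7, -0.2, 0.1]
grip_width: 0.0454
grasp_force: 0.0
time_s: 19.6
tool_pos: [0.5978, -0.1312, 0.0499]
tool_rot: [179.9, -0.1, 3.8]
force: [0.2, -1.7, 3.9]
grip_width: 0.0138
grasp_force: 30.0
[ 0.59779355 -0.1312415   0.04988833]
```

```bash
python3 -m creep '0.0004 -0.005 0 0 0;0.0003 -0.0045 0 0 0;0 0 0 0 0;0 0 0 0 0;0 0 0 0 0.05;0 0 0 0 0.05;0 0 0.04 0 0.05;0 0 0.04 0 0.05' 30
python3 -m creep '-0.03 0.05 0.04 0 0.05;-0.03 0.05 0.03 0 0.05;-0.03 0.05 0 0 0.05;-0.027 0.015 0 0 0.05;0 0 0 0 0.05;0 0 0 0 0.05'
python3 mk.py; python3 v.py v7.pkl lever_knob,lever_pivot,wash_mark;python3 s.py v7.pkl
```

```text
time_s: 20.6
tool_pos: [0.5972, -0.1397, 0.129]
tool_rot: [-179.9, 0.1, 3.9]
force: [1.3, 0.2, 0.1]
grip_width: 0.0449
grasp_force: 0.0
time_s: 21.35
tool_pos: [0.4863, 0.0161, 0.193]
tool_rot: [180.0, -0.0, 3.8]
force: [-0.1, -0.6, 0.3]
grip_width: 0.0499
grasp_force: 0.0
lever_knob [([72.9, 144.1], 0.92), ([381.7, 94.0], 0.6), ([222.7, 94.8], 0.6), ([306.7, 159.7], 0.43)]
lever_pivot [([127.0, 96.2], 0.88)]
wash_mark [([305.9, 157.5], 0.72)]
[0.48646013 0.01597986 0.19280749] 3.7715444838503975
v7.pkl lever_knob [(0.92, [0.5234, 0.2548]), (0.6, [0.5862, -0.0338]), (0.6, [0.5763, 0.1097]), (0.43, [0.5226, 0.0306])]
v7.pkl lever_pivot [(0.88, [0.5716, 0.2233])]
v7.pkl wash_mark [(0.72, [0.5167, 0.0344])]
```

View pics/mk.png

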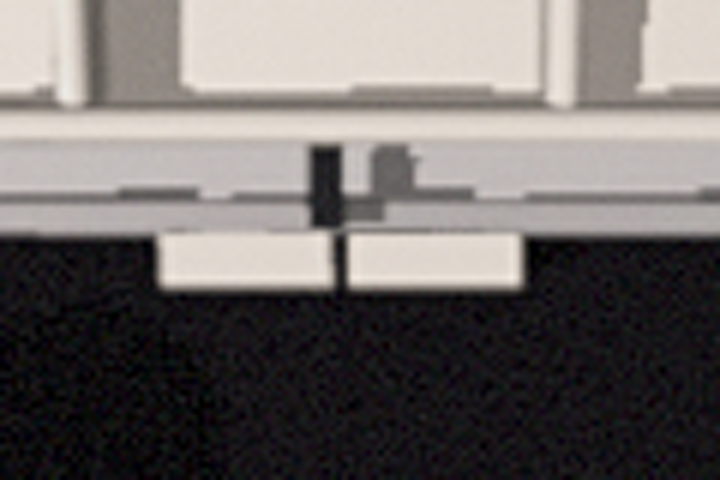

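The pointer is now 2.9 mm past the mark. I'll take that out while locking. Next I'll look closely at the knob.

```bash
python3 -m creep '0 0.06 0 0 0.06;0 0.06 0 0 0.06;0.01 0.06 0 0 0.06;0.02 0.05 -0.02 0 0.06;0.003 0.005 0 0 0.06;0 0 0 0 0.06;0 0 0 0 0.06'
python3 v.py v8.pkl lever_knob,lever_pivot,tumbler_tall;python3 s.py v8.pkl; python3 -c "
from h import *
im=cams.read_camera('wrist')[60:320,150:550,::-1];cv2.imwrite('pics/w8.png',cv2.resize(im,None,fx=2,fy=2))"
```

```text
time_s: 22.48
tool_pos: [0.5194, 0.2502, 0.1735]
tool_rot: [179.9, -0.1, 3.7]
force: [0.1, -0.7, -0.2]
grip_width: 0.0601
grasp_force: 0.0
lever_knob [([313.6, 198.2], 0.57)]
lever_pivot []
tumbler_tall [([387.7, 245.2], 0.8)]
[0.51948443 0.25009738 0.1735986 ] 3.7059848278210668
v8.pkl lever_knob [(0.57, [0.5233, 0.2556])]
v8.pkl lever_pivot []
v8.pkl tumbler_tall [(0.8, [0.4472, 0.1593])]
```

View pics/w8.png

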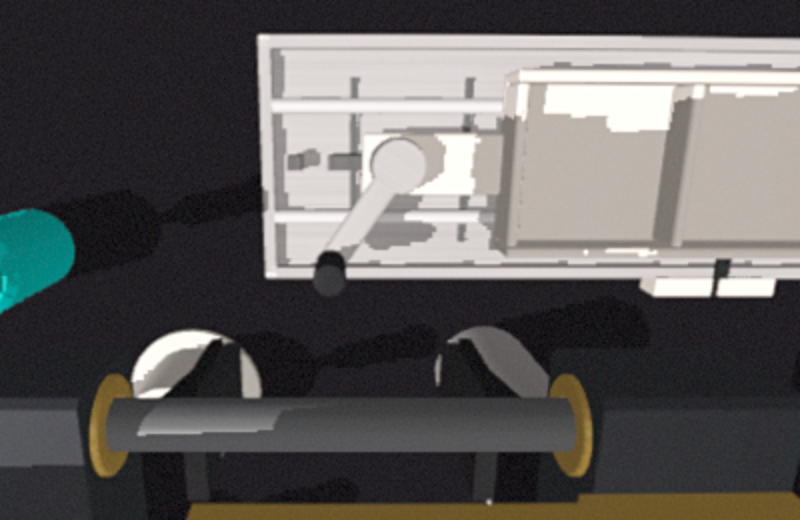

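```bash
python3 -m creep '0.0035 0.0045 -0.05 0 0.05;0 0 -0.05 0 0.05;0 0 -0.02 0 0.05;0 0 0 0 0.05;0 0 0 0 0;0 0 0 0 0;0 0 0 0 0;0 0 0 0 0' 30
python3 -m creep '0.0055 0.008 0 0 0;0.0059 0.006 0 0 0;0.0065 0.0051 0 0 0;0.0073 0.0042 0 0 0;0.0078 0.0032 0 0 0;0.0071 0.0018 0 0 0;0.0072 0.001 0 0 0;0.0025 0 0 0 0' 40
python3 -m creep '0 0 0 0 0;0 0 0 0 0'
```

```text
time_s: 23.72
tool_pos: [0.5226, 0.2565, 0.0535]
tool_rot: [180.0, -0.0, 3.9]
force: [-0.8, 0.1, -0.6]
grip_width: 0.0182
grasp_force: 0.0
time_s: 24.72
tool_pos: [0.5681, 0.2884, 0.053]
tool_rot: [-179.9, 0.4, 3.9]
force: [-11.1, 2.0, 8.2]
grip_width: 0.015
grasp_force: 40.0
time_s: 24.98
tool_pos: [0.5681, 0.2883, 0.053]
tool_rot: [-179.9, 0.4, 3.9]
force: [-8.5, 1.9, 5.9]
grip_width: 0.0154
grasp_force: 40.0
```

```bash
python3 -m creep '0 -0.002 0 0 0;0 -0.002 0 0 0;0 0 0 0 0;0.001 0 0 0 0;0 0 0 0 0' 40; python3 -c "
from h import *
save('wrist','w9',(0,0,640,240),1.25)"
```

```text
time_s: 25.6
tool_pos: [0.5699, 0.2841, 0.053]
tool_rot: [-179.9, 0.3, 3.9]
force: [-7.0, 1.4, 4.4]
grip_width: 0.0151
grasp_force: 40.0
```

View pics/w9.png

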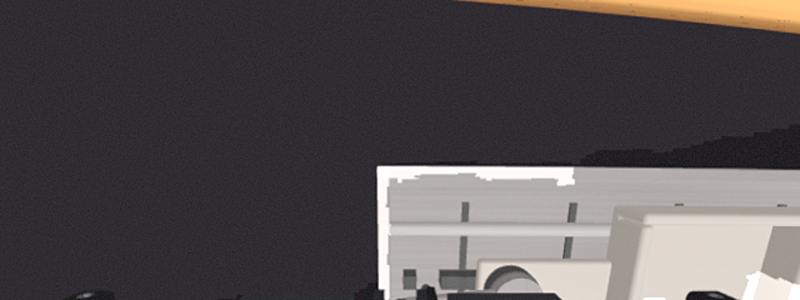

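```bash
python3 -m creep '0 0 0 0 0.06;0 0 0 0 0.06;0 0 0.05 0 0.06;0 0 0.05 0 0.06;-0.02 -0.05 0.04 0 0.06;-0.02 -0.06 0 0 0.06;-0.02 -0.06 0 0 0.06;-0.02 -0.05 0 0 0.06'
python3 -m creep '-0.003 -0.034 0 0 0.06;0 0 0 0 0.06;0 0 0 0 0.06'
cat > mk2.py <<'E'
from h import *
im=cams.read_camera('wrist').astype(float).mean(2)
# resample a ground-aligned strip: along rails s (mm/4), across t, at z=.0195
u=np.array([-.0698,.9976]);v=np.array([.9976,.0698]);m=np.array([.517,.030])
def line(t,z,step=.0005):
    s=np.arange(-.06,.06,step);P=[proj('wrist',(*(m+a*u+t*v),z)) for a in s]
    q=np.array(P,np.float32); return s,cv2.remap(im.astype(np.float32),q[:,:1],q[:,1:],1).ravel()
for t in np.arange(-.012,.02,.002):
    s,l=line(t,.016)
    th=(l.max()+l.min())/2
    print(round(t,3),"".join("#" if x<90 else "." for x in l))
E
python3 mk2.py; python3 v.py v9.pkl lever_knob,lever_pivot;python3 s.py v9.pkl
```

```text
time_s: 26.65
tool_pos: [0.4946, 0.0635, 0.1903]
tool_rot: [179.9, -0.0, 3.7]
force: [0.2, -0.6, 0.1]
grip_width: 0.0601
grasp_force: 0.0
time_s: 27.02
tool_pos: [0.4923, 0.0332, 0.1905]
tool_rot: [-180.0, -0.0, 3.9]
force: [0.1, 0.4, -1.0]
grip_width: 0.0599
grasp_force: 0.0
-0.012 ################################################################################################################################################################################################################################################
-0.01 ################################################################################################################################################################################################################################################
-0.008 ################################################################################################################################################################################################################################################
-0.006 ######################################################...................
[... 2205 characters left out ...]
er_pivot [([144.0, 103.1], 0.63)]
[0.49219825 0.03412178 0.19035545] 4.001069433435327
v9.pkl lever_knob [(0.88, [0.5627, 0.284]), (0.32, [0.4511, -0.0892])]
v9.pkl lever_pivot [(0.63, [0.5707, 0.2224])]Traceback (most recent call last):
  File "mk2.py", line 9, in <module>
    s,l=line(t,.016)
        ~~~~^^^^^^^^
  File "mk2.py", line 6, in line
    s=np.arange(-.06,.06,step);P=[proj('wrist',(*(m+a*u+t*v),z)) for a in s]
                                  ~~~~^^^^^^^^^^^^^^^^^^^^^^^^^^
  File "h.py", line 18, in proj
    K=cams.calibration(c);E=np.array(K["extrinsics"]);q=E[:3,:3]@np.array(p)+E[:3,3];x,y=q[:2]/q[2];f=1+K["k1"]*(x*x+y*y)
ValueError: time passes only in moves, steps and waits
```

```bash
python3 -m creep '0.015 0.05 0 0 0.05;0.015 0.05 0 0 0.05;0.015 0.05 0 0 0.05;0.015 0.05 0 0 0.05;0.0165 0.045 -0.0315 0 0.05;0 0 0 0 0.05;0 0 0 0 0.05'
python3 v.py v10.pkl lever_knob,lever_pivot;python3 s.py v10.pkl
python3 - <<'E'
from h import *
im=cams.read_camera('wrist')
g=im.max(2).astype(int)
sub=g[180:225,270:420:2]
for i,r in enumerate(sub[::2]): print(180+2*i,"".join("#" if x<50 else "+" if x<110 else "." for x in r))
E
```

```text
time_s: 28.1
tool_pos: [0.5681, 0.2781, 0.1583]
tool_rot: [180.0, 0.1, 3.9]
force: [-0.6, -0.7, -0.2]
grip_width: 0.0499
grasp_force: 0.0
lever_knob [([311.1, 212.2], 0.82)]
lever_pivot [([375.3, 194.7], 0.85), ([264.3, 296.9], 0.75)]
[0.5688124 0.2771422 0.1591193] 3.834978764397495
v10.pkl lever_knob [(0.82, [0.5638, 0.2834])]
v10.pkl lever_pivot [(0.85, [0.574, 0.2197]), (0.75, [0.4485, 0.3303])]
180 ###############+...........................................................
182 ###############+......................++........++++++.....................
184 ###############+......................+.......++.+++.++....................
186 ###############+.......##+......++#++#++#+...+.........+...................
188 ###############+................++++++++++..+..............................
190 ###############+................++++++++++..+..............................
192 ###############+................++++++++...................................
194 ###############+............++...+.........................................
196 ################....+................................
[... 442 characters left out ...]
#.+++++++#+.................................................
210 ################.+++++++#..................................................
212 ################+++++++++..................................................
214 ################.++++++++..................................................
216 ################..+++++++..................................................
218 ################..++++++...................................................
220 ################...++++....................................................
222 ################...........................................................
224 ################...........................................................
```

The knob rows (197–221) sit about 4 mm lower than at the start, so the lever isn't fully closed. I'll regrasp it and push further.

```bash
python3 -m creep '-0.0025 0.0065 -0.05 0 0.05;0 0 -0.05 0 0.05;0 0 -0.006 0 0.05;0 0 0 0 0.05;0 0 0 0 0;0 0 0 0 0;0 0 0 0 0;0 0 0 0 0' 40
python3 -m creep '0.003 -0.001 0 0 0;0.003 -0.001 0 0 0;0.003 0 0 0 0;0.003 0 0 0 0;0 0 0 0 0' 40
python3 -m creep '0.002 0 0 0 0;0 0 0 0 0;0 0 0 0 0' 40
```

```text
time_s: 29.3
tool_pos: [0.5661, 0.2841, 0.0531]
tool_rot: [180.0, -0.0, 3.9]
force: [0.6, -0.1, -0.2]
grip_width: 0.0177
grasp_force: 0.0
time_s: 29.92
tool_pos: [0.5736, 0.284, 0.0526]
tool_rot: [-180.0, 0.4, 3.9]
force: [-10.6, -0.1, 6.2]
grip_width: 0.0145
grasp_force: 40.0
time_s: 30.3
tool_pos: [0.5737, 0.2839, 0.0525]
tool_rot: [180.0, 0.6, 4.0]
force: [-14.6, -0.6, 9.6]
grip_width: 0.0151
grasp_force: 40.0
```

```bash
python3 -m creep '-0.006 0 0 0 0;0 0 0 0 0.05;0 0 0 0 0.05;0 0 0.05 0 0.05;0 0 0.056 0 0.05;-0.004 -0.0065 0 0 0.05;0 0 0 0 0.05;0 0 0 0 0.05'
python3 v.py v10.pkl lever_knob,lever_pivot;python3 s.py v10.pkl
python3 - <<'E'
from h import *
im=cams.read_camera('wrist')
g=im.max(2).astype(int)
sub=g[180:225,270:420:2]
for i,r in enumerate(sub[::2]): print(180+2*i,"".join("#" if x<50 else "+" if x<110 else "." for x in r))
g=cv2.imread('pics/w1.png').max(2).astype(int)
sub=g[180:225,270:420:2]
for i,r in enumerate(sub[::2]): print(180+2*i,"".join("#" if x<50 else "+" if x<110 else "." for x in r))
E
```

```text
time_s: 31.3
tool_pos: [0.5697, 0.2745, 0.1571]
tool_rot: [179.9, 0.1, 3.8]
force: [0.3, 1.1, -0.9]
grip_width: 0.0499
grasp_force: 0.0
lever_knob [([309.6, 208.4], 0.56)]
lever_pivot [([374.4, 195.8], 0.84)]
[0.56955709 0.27482536 0.15707515] 3.8423250639942084
v10.pkl lever_knob [(0.56, [0.568, 0.2834])]
v10.pkl lever_pivot [(0.84, [0.5733, 0.22])]
180 ###############.......................+....................................
182 ###############.......................+.........++++++.....................
184 ###############.......................+.......++..+++++....................
186 ###############.......++++......++++++++++...++........+...................
188 ###############.................++++++++++...+.............................
190 ###############............+++..++++++++++..++.............................
192 ###############....+###+...................................................
194 ###############...+#####+..................................................
196 ###############...#######..................................................
198 ###############...#####
[... 2232 characters left out ...]
....++++++++................................................
210 ...................+++++++.................................................
212 ...................+#+++#++.......................+........................
214 .....................+++...................................................
216 ...........................................................................
218 ...........................................................................
220 ...........................................................................
222 ...........................................................................
224 ...........................................................................
```

```bash
python3 -m creep '-0.02 -0.05 0.04 0 0.06;-0.02 -0.05 0.04 0 0.06;-0.02 -0.06 0.04 0 0.06;-0.02 -0.06 0 0 0.06;0.01 -0.045 0 0 0.06;0 0 0 0 0.06;0 0 0 0 0.06'
python3 -c "
from h import *
print(get_obs()['qpos'].round(1))"
sed -i 's/-.012,.02,.002/.0,.014,.002/' mk2.py; sed -i "s/^def proj(c,p):/_K={}\ndef proj(c,p):/;s/^    K=cams.calibration(c);E=np.array(K\[\"extrinsics\"\]);q/    K=_K.setdefault(c,None) or cams.calibration(c);_K[c]=K;E=np.array(K[\"extrinsics\"]);q/" h.py
python3 mk2.py; python3 v.py v11.pkl bay0,tumbler_tall,tumbler_mid,tumbler_short,wash_mark,tab_top,lever_pivot; python3 s.py v11.pkl
```

```text
time_s: 32.38
tool_pos: [0.5061, 0.029, 0.2665]
tool_rot: [-179.9, 0.0, 3.9]
force: [-0.7, 0.9, 0.0]
grip_width: 0.0602
grasp_force: 0.0
[ 47.1   2.5 -54.1  97.7   2.   80.9 -93.5]
0.0 ######################################################.......................................................................###.......................................................................#########################################
0.002 ######################################################.......................................................................###.......................................................................#########################################
0.004 ............................................................................................................................#####...............................................................................................................
0.006 ..........................................................................................................................###########.........................................
[... 875 characters left out ...]
], 0.8)]
tumbler_tall [([231.9, 201.7], 0.9)]
tumbler_mid [([368.1, 232.7], 0.64), ([383.0, 113.6], 0.31)]
tumbler_short [([410.3, 235.9], 0.59)]
wash_mark [([319.2, 167.0], 0.69)]
tab_top [([471.6, 115.4], 0.65)]
lever_pivot [([174.9, 115.1], 0.6)]
[0.50610758 0.03000903 0.26657714] 4.0450609510620925
v11.pkl bay0 [(0.92, [0.5862, 0.037]), (0.88, [0.5918, -0.046]), (0.8, [0.5816, 0.1251])]
v11.pkl tumbler_tall [(0.9, [0.4499, 0.1614])]
v11.pkl tumbler_mid [(0.64, [0.4138, -0.0545]), (0.31, [0.5957, -0.0551])]
v11.pkl tumbler_short [(0.59, [0.4129, -0.1228])]
v11.pkl wash_mark [(0.69, [0.5155, 0.0299])]
v11.pkl tab_top [(0.65, [0.5982, -0.1453])]
v11.pkl lever_pivot [(0.6, [0.5743, 0.2218])]
```

Carriage is locked on the mark. The mid tumbler has been knocked to about (0.414, -0.054). Next is the tall tumbler, with the gripper turned so its fingers close across the rails.

```bash
python3 -m creep '-0.006 0.016 0 10 0.087;-0.007 0.016 0 10 0.087;-0.007 0.016 0 10 0.087;-0.007 0.016 0 10 0.087;-0.007 0.016 0 10 0.087;-0.007 0.016 0 10 0.087;-0.007 0.016 -0.01 10 0.087;-0.008 0.018 -0.01 10 0.087' 20
python3 -m creep '0 0 -0.02 10 0.087;0 0 0 0 0.087;0 0 0 0 0.087'
python3 v.py v12.pkl tumbler_tall; python3 s.py v12.pkl
python3 - <<'E'
from h import *
for c in("scene","side"):
    cams.read_camera(c)
    for n in("tumbler_tall","tumbler_mid","tumbler_short"): print(c,n,[(t["p"],atz(c,t["xy"],0).round(4)) for t in finder.tip_of(n,c)])
E
```

```text
time_s: 33.83
tool_pos: [0.4501, 0.1585, 0.2465]
tool_rot: [180.0, 0.0, 84.2]
force: [0.2, 0.1, -0.5]
grip_width: 0.0872
grasp_force: 0.0
time_s: 34.2
tool_pos: [0.4506, 0.158, 0.2273]
tool_rot: [180.0, -0.0, 93.7]
force: [-0.2, 0.3, 0.3]
grip_width: 0.0869
grasp_force: 0.0
tumbler_tall [([318.0, 180.1], 0.82)]
[0.45080527 0.1579611  0.22744383] 93.70410174340662
v12.pkl tumbler_tall [(0.82, [0.4479, 0.1527])]
scene tumbler_tall [(0.83, array([0.4546, 0.1581, 0.    ]))]
scene tumbler_mid [(0.95, array([ 0.4117, -0.0608,  0.    ])), (0.53, array([0.5076, 0.0455, 0.    ]))]
scene tumbler_short [(0.78, array([ 0.4276, -0.1117,  0.    ]))]
side tumbler_tall [(0.8, array([0.448, 0.163, 0.   ])), (0.22, array([0.5104, 0.0596, 0.    ]))]
side tumbler_mid [(0.84, array([ 0.4112, -0.0529,  0.    ])), (0.66, array([0.5849, 0.1455, 0.    ]))]
side tumbler_short [(0.59, array([ 0.4203, -0.1212,  0.    ]))]
```

```bash
python3 -m creep '-0.001 0 -0.05 0 0.087;0 0 -0.05 0 0.087;0 0 -0.05 0 0.087;0 0 -0.035 0 0.087;0 0 0 0 0.087;0 0 0 0 0.04;0 0 0 0 0.04;0 0 0 0 0.04' 25
python3 -m creep '0 0 0 0 0.04;0 0 0 0 0.04;0 0 0.03 0 0.04;0 0 0.05 0 0.04;0 0 0.03 0 0.04'
```

```text
time_s: 35.7
tool_pos: [0.4503, 0.158, 0.0429]
tool_rot: [179.9, 0.0, 93.8]
force: [0.7, 1.0, 0.0]
grip_width: 0.0645
grasp_force: 0.0
time_s: 36.33
tool_pos: [0.4493, 0.1584, 0.1531]
tool_rot: [179.9, 0.0, 93.9]
force: [0.3, -0.3, -2.5]
grip_width: 0.0581
grasp_force: 24.9
```

```bash
python3 -m creep '0.033 -0.01 0 0 0.04;0.04 -0.01 0 0 0.04;0.04 -0.01 0 0 0.04;0.0187 -0.0074 0 0 0.04;0 0 -0.03 0 0.04;0 0 -0.03 0 0.04;0 0 -0.015 0 0.04;0 0 -0.007 0 0.04' 25
python3 -m creep '0 0 0 0 0.04;0 0 0 0 0.04'
```

```text
time_s: 37.33
tool_pos: [0.5797, 0.1205, 0.0704]
tool_rot: [-179.8, 0.1, 93.9]
force: [-13.8, -3.4, 31.6]
grip_width: 0.0581
grasp_force: 24.7
time_s: 37.58
tool_pos: [0.5816, 0.1209, 0.0705]
tool_rot: [179.9, -0.0, 93.9]
force: [-1.0, 0.7, 0.2]
grip_width: 0.0577
grasp_force: 24.9
```

```bash
python3 -m creep '0 0 0 0 0.08;0 0 0 0 0.08;0 0 0 0 0.08;0 0 0.03 0 0.08;0 0 0.05 0 0.08;0 0 0.05 0 0.08;-0.028 -0.016 0.02 0 0.08;-0.04 -0.04 0 0 0.08'
python3 -m creep '-0.04 -0.045 0 0 0.087;-0.04 -0.045 0 0 0.087;-0.02 -0.03 0 0 0.087;0 0 0 0 0.087;0 0 0 0 0.087'
python3 v.py v13.pkl tumbler_mid,tumbler_short,tumbler_tall; python3 s.py v13.pkl
python3 - <<'E'
from h import *
for c in("scene","side"):
    cams.read_camera(c)
    for n,z in(("tumbler_tall",.028),("tumbler_mid",0),("tumbler_short",0)): print(c,n,[(t["p"],atz(c,t["xy"],z).round(4)) for t in finder.tip_of(n,c)])
E
```

```text
time_s: 38.58
tool_pos: [0.5138, 0.067, 0.2217]
tool_rot: [179.8, -0.1, 94.1]
force: [-0.4, -1.2, 1.2]
grip_width: 0.0799
grasp_force: 0.0
time_s: 39.2
tool_pos: [0.4134, -0.0545, 0.2198]
tool_rot: [180.0, 0.0, 93.9]
force: [0.1, 0.5, -1.3]
grip_width: 0.087
grasp_force: 0.0
tumbler_mid [([322.0, 178.9], 0.86)]
tumbler_short [([322.2, 225.8], 0.92)]
tumbler_tall [([479.2, 41.2], 0.74)]
[ 0.41362964 -0.05409339  0.219779  ] 93.99773319521418
v13.pkl tumbler_mid [(0.86, [0.4157, -0.0556])]
v13.pkl tumbler_short [(0.92, [0.4207, -0.1224])]
v13.pkl tumbler_tall [(0.74, [0.5923, 0.1258])]
scene tumbler_tall [(0.56, array([0.5775, 0.1292, 0.028 ]))]
scene tumbler_mid [(0.78, array([ 0.4177, -0.057 ,  0.    ]))]
scene tumbler_short [(0.93, array([ 0.4229, -0.1164,  0.    ])), (0.55, array([0.5552, 0.2419, 0.    ]))]
side tumbler_tall [(0.61, array([0.5735, 0.1075, 0.028 ]))]
side tumbler_mid [(0.75, array([ 0.413 , -0.0503,  0.    ]))]
side tumbler_short [(0.7, array([ 0.4181, -0.1267,  0.    ]))]
```

```bash
python3 -m creep '0.0015 -0.001 -0.05 0 0.087;0 0 -0.05 0 0.087;0 0 -0.05 0 0.087;0 0 -0.03 0 0.087;0 0 0 0 0.087;0 0 0 0 0.04;0 0 0 0 0.04;0 0 0 0 0.04' 25
python3 -m creep '0 0 0 0 0.04;0 0 0 0 0.04;0 0 0.03 0 0.04;0 0 0.05 0 0.04;0 0 0.03 0 0.04;0 0 0 0 0.04'
```

```text
time_s: 40.8
tool_pos: [0.4153, -0.0569, 0.0407]
tool_rot: [179.9, 0.1, 93.8]
force: [-1.0, 1.0, 0.3]
grip_width: 0.065
grasp_force: 0.0
time_s: 41.55
tool_pos: [0.4156, -0.057, 0.1512]
tool_rot: [179.8, 0.2, 93.8]
force: [-0.9, 0.6, -2.6]
grip_width: 0.0593
grasp_force: 25.0
```

```bash
python3 -m creep '0.042 0.022 0 0 0.04;0.045 0.025 0 0 0.04;0.045 0.025 0 0 0.04;0.0395 0.021 0 0 0.04;0 0 0 0 0.04;0 0 -0.04 0 0.04;0 0 -0.03 0 0.04;0 0 -0.011 0 0.04' 25
python3 -m creep '0 0 0 0 0.04;0 0 0 0 0.04'
```

```text
time_s: 42.55
tool_pos: [0.5824, 0.0357, 0.0673]
tool_rot: [-179.6, 0.1, 93.9]
force: [-15.5, -3.8, 34.8]
grip_width: 0.0593
grasp_force: 24.9
time_s: 42.8
tool_pos: [0.5857, 0.0362, 0.0687]
tool_rot: [180.0, 0.0, 93.8]
force: [-0.3, -0.8, -1.9]
grip_width: 0.0593
grasp_force: 25.0
```

```bash
python3 -m creep '0 0 -0.001 0 0.04;0 0 0 0 0.08;0 0 0 0 0.08;0 0 0 0 0.08;0 0 0.03 0 0.08;0 0 0.05 0 0.08;0 0 0.05 0 0.08;-0.027 -0.018 0.02 0 0.08'
python3 -m creep '-0.04 -0.04 0 0 0.087;-0.04 -0.04 0 0 0.087;-0.04 -0.04 0 0 0.087;-0.02 -0.02 0 0 0.087;0 0 0 0 0.087;0 0 0 0 0.087'
python3 v.py v14.pkl tumbler_short; python3 s.py v14.pkl
python3 - <<'E'
from h import *
for c in("scene","side"):
    cams.read_camera(c)
    for n,z in(("tumbler_tall",.028),("tumbler_mid",0.028),("tumbler_short",0)): print(c,n,[(t["p"],atz(c,t["xy"],z).round(4)) for t in finder.tip_of(n,c)])
E
```

```text
time_s: 43.8
tool_pos: [0.561, 0.021, 0.2212]
tool_rot: [179.7, -0.1, 94.1]
force: [0.1, -0.2, -0.1]
grip_width: 0.0801
grasp_force: 0.0
time_s: 44.55
tool_pos: [0.4273, -0.1122, 0.2188]
tool_rot: [-179.9, -0.0, 94.0]
force: [-0.0, 0.0, 0.0]
grip_width: 0.0869
grasp_force: 0.0
tumbler_short [([316.6, 186.2], 0.65), ([413.0, 63.7], 0.53)]
[ 0.42753549 -0.11174999  0.21878281] 94.11804055076915
v14.pkl tumbler_short [(0.65, [0.4226, -0.1233]), (0.53, [0.5292, 0.0375])]
scene tumbler_tall [(0.78, array([0.5809, 0.121 , 0.028 ]))]
scene tumbler_mid [(0.83, array([0.5689, 0.0359, 0.028 ]))]
scene tumbler_short [(0.86, array([ 0.4124, -0.119 ,  0.    ]))]
side tumbler_tall [(0.72, array([0.5887, 0.053 , 0.028 ])), (0.68, array([0.5763, 0.1217, 0.028 ]))]
side tumbler_mid [(0.63, array([0.5794, 0.0329, 0.028 ])), (0.29, array([0.4206, 0.294 , 0.028 ]))]
side tumbler_short [(0.68, array([ 0.42  , -0.1223,  0.    ])), (0.46, array([0.5892, 0.2975, 0.    ])), (0.43, array([ 0.4658, -0.3599,  0.    ]))]
```

```bash
python3 -m creep '-0.008 -0.0105 -0.05 0 0.087;0 0 -0.05 0 0.087;0 0 -0.05 0 0.087;0 0 -0.038 0 0.087;0 0 0 0 0.087;0 0 0 0 0.04;0 0 0 0 0.04;0 0 0 0 0.04' 25
python3 -m creep '0 0 0 0 0.04;0 0 0 0 0.04;0 0 0.03 0 0.04;0 0 0.05 0 0.04;0 0 0.04 0 0.04;0 0 0 0 0.04'
```

```text
time_s: 46.05
tool_pos: [0.4194, -0.1249, 0.032]
tool_rot: [-180.0, 0.2, 93.9]
force: [-0.6, 1.1, 0.4]
grip_width: 0.0649
grasp_force: 0.0
time_s: 46.8
tool_pos: [0.4203, -0.1256, 0.1533]
tool_rot: [-180.0, 0.6, 93.9]
force: [0.0, -0.2, -1.4]
grip_width: 0.0598
grasp_force: 25.0
```

```bash
python3 -m creep '0.043 0.019 0 0 0.04;0.045 0.02 0 0 0.04;0.045 0.02 0 0 0.04;0.04 0.0165 0 0 0.04;0 0 0 0 0.04;0 0 -0.04 0 0.04;0 0 -0.03 0 0.04;0 0 -0.023 0 0.04' 25
python3 -m creep '0 0 0 0 0.04;0 0 0 0 0.04'
```

```text
time_s: 47.8
tool_pos: [0.5777, -0.0558, 0.0636]
tool_rot: [179.9, -0.0, 94.1]
force: [6.0, -1.1, 44.3]
grip_width: 0.0675
grasp_force: 28.6
time_s: 48.05
tool_pos: [0.5781, -0.0557, 0.0624]
tool_rot: [179.8, -0.1, 94.1]
force: [10.3, 0.8, 9.5]
grip_width: 0.0688
grasp_force: 24.6
```

```bash
python3 - <<'E'
from h import *
out=[]
for c in("scene","side"):
    im=cams.read_camera(c);p=proj(c,(.585,-.04,.06)).astype(int)
    out.append(cv2.resize(im[p[1]-60:p[1]+60,p[0]-60:p[0]+60,::-1],(400,400),interpolation=cv2.INTER_CUBIC))
cv2.imwrite("pics/x1.png",np.hstack(out))
E
```

```text
(no output)
```

View pics/x1.png

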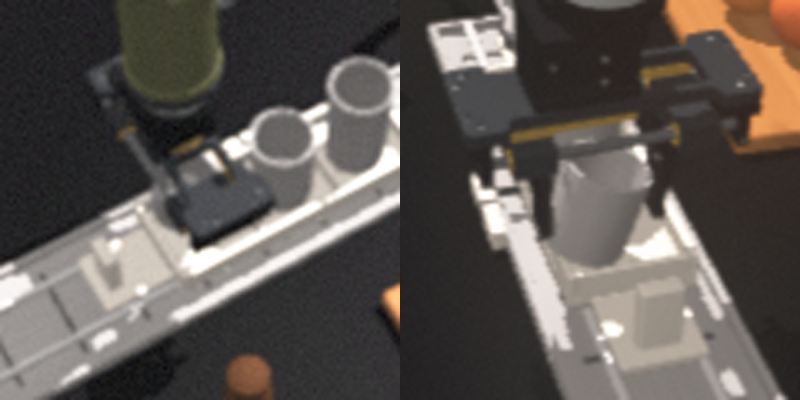

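The short tumbler came up short in x (0.578, not 0.593), so its foot caught the bay's robot-side wall and it tilted about 12°. I'll lift it, shift it and lower it again.

```bash
python3 -m creep '0 0 0.015 0 0.04;0 0 0.015 0 0.04;0 0 0 0 0.04;0 0 0 0 0.04' 25; python3 -m creep '0.008 0.003 0 0 0.04;0.007 0.004 0 0 0.04;0 0 0 0 0.04;0 0 0 0 0.04' 25
```

```text
time_s: 48.65
tool_pos: [0.5703, -0.0563, 0.0883]
tool_rot: [-179.3, -0.1, 94.1]
force: [-0.7, 0.2, -1.4]
grip_width: 0.0623
grasp_force: 25.0
time_s: 49.15
tool_pos: [0.5863, -0.0486, 0.0891]
tool_rot: [-179.3, -0.1, 94.2]
force: [-0.4, 0.4, -1.1]
grip_width: 0.0625
grasp_force: 25.0
```

```bash
python3 -m creep '0.008 0 0 0 0.04;0 0 -0.01 0 0.04;0 0 -0.006 0 0.04;0 0 0 0 0.04' 25; python3 -m creep '0 0 -0.004 0 0.04;0 0 0 0 0.04;0 0 0 0 0.04' 10;  python3 -m creep '0 0 -0.004 0 0.04;0 0 0 0 0.04;0 0 0 0 0.04' 5;python3 - <<'E'
from h import *
for c in("scene","side"):
    cams.read_camera(c)
    for m in finder.masks_of("tumbler_short",c)[:2]:
        r,cc=np.nonzero(m["mask"]);print(c,m["p"],m["xy"],r.min(),r.max(),cc.min(),cc.max(),"expect",proj(c,(.593,-.049,.028)),proj(c,(.593,-.049,.092)))
E
```

```text
time_s: 49.65
tool_pos: [0.5936, -0.049, 0.0722]
tool_rot: [-179.3, -0.1, 94.2]
force: [0.2, 0.6, -1.7]
grip_width: 0.0623
grasp_force: 25.0
time_s: 50.02
tool_pos: [0.5945, -0.049, 0.0694]
tool_rot: [-179.4, -0.1, 94.2]
force: [0.3, 0.7, -1.8]
grip_width: 0.0632
grasp_force: 9.9
time_s: 50.4
tool_pos: [0.5943, -0.0489, 0.0652]
tool_rot: [-179.4, -0.1, 94.2]
force: [0.0, -0.4, -0.7]
grip_width: 0.0608
grasp_force: 5.0
scene 0.68 [326.8, 229.5] 177 258 265 393 expect [300.30943974 233.86222433] [299.65371516 223.08332746]
scene 0.57 [293.4, 225.5] 215 240 291 309 expect [300.30943974 233.86222433] [299.65371516 223.08332746]
side 0.88 [341.6, 216.4] 202 239 328 355 expect [339.55398041 234.24809942] [340.40980676 212.41510302]
```

```bash
python3 -m creep '0 0 -0.003 0 0.04;0 0 -0.002 0 0.04;0 0 0 0 0.04;0 0 0 0 0.08;0 0 0 0 0.08;0 0 0 0 0.08;0 0 0.03 0 0.08;0 0 0.05 0 0.08' 5
python3 -m creep '-0.02 0.02 0.05 0 0.08;-0.03 0.01 0.04 0 0.08;-0.02 0 0.03 0 0.08;0 0 0 0 0.08;0 0 0 0 0.08'
cat > rim.py <<'E'
# circle of rim/base per tumbler from the finder masks: lowest and uppermost pixels vs models fitted over (x,y)
from h import *
from scipy.optimize import least_squares
import sys
Hs=dict(tumbler_tall=.104,tumbler_mid=.084,tumbler_short=.064); B=dict(zip(Hs,((.581,.121),(.587,.036),(.593,-.049))))
def sil(c,x,y,h):
    a=np.linspace(0,2*np.pi,40);P=[proj(c,(x+r*np.cos(t),y+r*np.sin(t),z)) for r,z in((.029,.028),(.030,.028+h)) for t in a]
    m=np.zeros((1600,2560),np.uint8);cv2.fillConvexPoly(m,cv2.convexHull((np.array(P)*4).astype(np.int32)),1)
    return cv2.resize(m,(640,400),interpolation=cv2.INTER_AREA)>0 if 0 else m[::4,::4]>0
for c in sys.argv[1:]:
    _=cams.read_camera(c)
    for n,h in Hs.items():
        best=None
        for q in finder.masks_of(n,c):
            M=q["mask"]
            for dx in np.arange(-.015,.016,.003):
                for dy in np.arange(-.015,.016,.003):
                    S=sil(c,B[n][0]+dx,B[n][1]+dy,h);i=(S&M).sum()/(S|M).sum()
                    if best is None or i>best[0]: best=(round(float(i),3),(round(B[n][0]+dx,3),round(B[n][1]+dy,3)),q["p"])
        print(c,n,best)
E
python3 rim.py scene side wrist; python3 v.py v15.pkl tumbler_tall,tumbler_mid,tumbler_short,bay0; sed -i 's/tumbler_tall=0,tumbler_mid=0,tumbler_short=0/tumbler_tall=.028,tumbler_mid=.028,tumbler_short=.028/' s.py; python3 s.py v15.pkl
```

```text
time_s: 51.6
tool_pos: [0.5932, -0.0492, 0.1397]
tool_rot: [-179.2, -0.1, 94.2]
force: [1.5, -0.7, -0.4]
grip_width: 0.0797
grasp_force: 0.0
time_s: 52.22
tool_pos: [0.5244, -0.0197, 0.2596]
tool_rot: [-179.4, -0.1, 94.1]
force: [-0.6, 0.3, -0.9]
grip_width: 0.0802
grasp_force: 0.0
scene tumbler_tall (0.917, (np.float64(0.584), np.float64(0.121)), 0.59)
scene tumbler_mid (0.96, (np.float64(0.584), np.float64(0.042)), 0.95)
scene tumbler_short (0.967, (np.float64(0.593), np.float64(-0.046)), 0.57)
side tumbler_tall (0.092, (np.float64(0.566), np.float64(0.118)), 0.46)
side tumbler_mid (0.799, (np.float64(0.584), np.float64(0.036)), 0.88)
side tumbler_short (0.936, (np.float64(0.593), np.float64(-0.049)), 0.97)
wrist tumbler_tall (0.946, (np.float64(0.581), np.float64(0.118)), 0.81)
wrist tumbler_mid (0.965, (np.float64(0.584), np.float64(0.039)), 0.56)
wrist tumbler_short (0.935, (np.float64(0.593), np.float64(-0.049)), 0.98)
tumbler_tall [([375.8, 74.4], 0.63), ([371.4, 139.4], 0.58), ([369.2, 202.3], 0.17)]
tumbler_mid [([372.1, 135.7], 0.62)]
tumbler_short [([368.4, 202.7], 0.62)]
bay0 []
[ 0.52436467 -0.01887121  0.26021768] 94.1650699500751
v15.pkl tumbler_tall [(0.63, [0.5821, 0.1165]), (0.58, [0.586, 0.0356]), (0.17, [0.5933, -0.0514])]
v15.pkl tumbler_mid [(0.62, [0.5864, 0.0405])]
v15.pkl tumbler_short [(0.62, [0.5922, -0.0522])]
v15.pkl bay0 []
```

Scene and wrist silhouettes fit all three tumblers as upright in their bays (the side camera has a poor tall fit, partly hidden). Next I'll measure the white brush.

```bash
python3 -m creep '-0.013 0.04 0.02 0 0.05;-0.013 0.045 0.02 0 0.05;-0.013 0.045 0 0 0.05;-0.013 0.045 0 0 0.05;-0.013 0.045 0 0 0.05;-0.01 0.03 0 0 0.05;0 0 0 0 0.05;0 0 0 0 0.05'
cat > br.py <<'E'
from h import *
import sys
def wood(c):
    im=cams.read_camera(c); return im
for c in sys.argv[1:]:
    im=cams.read_camera(c); K=cams.calibration(c)
    for q in finder.masks_of("brush",c):
        m=q["mask"];px=im[m].astype(int)
        if m.sum()<30: continue
        hsv=cv2.cvtColor(im,cv2.COLOR_RGB2HSV)
        w=m&(hsv[...,0]>5)&(hsv[...,0]<28)&(hsv[...,1]>60)&(hsv[...,2]>60)
        whl=m&(hsv[...,1]<45)&(hsv[...,2]>110)
        col=m&(hsv[...,1]>130)&~w
        r,cc=np.nonzero(w)
        base=proj(c,(.424,.3395,.006)); 
        if len(r)<5: continue
        d=(cc-base[0])**2+(r-base[1])**2
        far=np.argsort(-d)[:12]
        print(c,q["p"],np.round(q["xy"]),"wood",len(r),"white",whl.sum(),"col",col.sum(),"woodmean",cc.mean().round(1),r.mean().round(1),"top",cc[far].mean().round(1),r[far].mean().round(1))
    for z in(.006,.126,.156,.186,.196): print(z,proj(c,(.424,.3395,z)).round(1))
E
python3 br.py scene side wrist; python3 v.py v16.pkl stand,brush; python3 s.py v16.pkl
```

```text
time_s: 54.08
tool_pos: [0.4498, 0.2303, 0.3002]
tool_rot: [-179.4, -0.1, 94.1]
force: [0.9, -0.5, -0.7]
grip_width: 0.05
grasp_force: 0.0
scene 0.86 [400. 131.] wood 89 white 4 col 225 woodmean 406.6 112.0 top 408.3 105.2
scene 0.86 [419. 152.] wood 124 white 4 col 260 woodmean 421.9 133.6 top 425.7 126.3
scene 0.64 [383. 138.] wood 87 white 136 col 0 woodmean 382.6 124.9 top 383.8 117.2
scene 0.51 [371. 126.] wood 229 white 0 col 0 woodmean 370.7 125.1 top 370.8 115.7
0.006 [378.  155.5]
0.126 [382.6 131.9]
0.156 [383.9 125.4]
0.186 [385.2 118.7]
0.196 [385.6 116.4]
side 0.75 [244. 132.] wood 137 white 21 col 197 woodmean 241.5 106.2 top 240.0 95.8
side 0.71 [218. 147.] wood 512 white 2 col 0 woodmean 215.2 142.3 top 207.6 108.1
side 0.59 [251. 140.] wood 141 white 185 col 0 woodmean 250.5 117.9 top 249.2 107.8
side 0.56 [279. 134.] wood 129 white 10 col 287 woodmean 277.8 106.0 top 277.8 96.2
0.006 [254.9 164.6]
0.126 [251.  128.8]
0.156 [250.  119.2]
0.186 [249.  109.3]
0.196 [248.6 105.9]
wrist 0.89 [382.  22.] wood 165 white 71 col 1445 woodmean 395.7 4.4 top 403.7 0.7
wrist 0.72 [213.  52.] wood 2433 white 4 col 0 woodmean 211.3 49.9 top 167.6 21.1
wrist 0.57 [306.  91.] wood 559 white 641 col 0 woodmean 302.5 82.8 top 297.7 70.8
0.006 [310.6  95.4]
0.126 [306.   85.6]
0.156 [304.2  81.9]
0.186 [302.1  77.3]
0.196 [301.3  75.6]
stand [([394.8, 245.6], 0.68), ([313.5, 97.9], 0.29)]
brush [([309.4, 97.8], 0.9), ([237.7, 69.2], 0.65), ([372.3, 34.8], 0.55)]
[0.44973555 0.23033011 0.30021541] 94.06997376524848
v16.pkl stand [(0.68, [0.5843, 0.1058]), (0.29, [0.428, 0.3371])]
v16.pkl brush [(0.9, [0.422, 0.3365]), (0.65, [0.3143, 0.3692]), (0.55, [0.506, 0.428])]
```

```bash
python3 -m creep '-0.009 0.036 0 0 0.05;-0.009 0.036 0 0 0.05;-0.0087 0.0362 0 0 0.05;0 0 -0.03 0 0.05;0 0 0 0 0.05;0 0 0 0 0.05'; python3 - <<'E'
from h import *
print(get_obs()['tool_pos'])
p,e=tri([ray("scene",(382.6,124.9)),ray("side",(250.5,117.9))]);print(p,e)
E
python3 br.py wrist
```

```text
time_s: 55.28
tool_pos: [0.4233, 0.3388, 0.2709]
tool_rot: [-179.4, -0.1, 94.1]
force: [-0.2, -0.8, 0.5]
grip_width: 0.0501
grasp_force: 0.0
[0.42333911 0.3388473  0.27094387]
[0.42554283 0.3325678  0.16290866] 7.491582839279575e-05
wrist 0.92 [324. 191.] wood 237 white 1047 col 0 woodmean 322.5 197.9 top 315.6 215.8
wrist 0.91 [309.  89.] wood 130 white 389 col 688 woodmean 308.5 85.6 top 305.4 64.5
wrist 0.77 [227. 153.] wood 1575 white 283 col 0 woodmean 235.7 148.5 top 190.5 153.8
wrist 0.6 [408. 111.] wood 425 white 334 col 1086 woodmean 421.7 113.2 top 449.1 104.3
0.006 [322.6 171.9]
0.126 [322.5 190.1]
0.156 [322.4 196.9]
0.186 [322.4 205.2]
0.196 [322.3 208.4]
```

```bash
python3 -m creep '0.0005 -0.002 -0.04 0 0.05;0 0 -0.045 0 0.05;0 0 -0.03 0 0.05;0 0 -0.015 0 0.05;0 0 0 0 0.05;0 0 0 0 0;0 0 0 0 0;0 0 0 0 0' 35
python3 -m creep '0 0 0 0 0;0 0 0 0 0' 35
```

```text
time_s: 56.38
tool_pos: [0.4235, 0.3375, 0.1409]
tool_rot: [-179.4, -0.1, 94.2]
force: [-0.6, -0.5, 0.3]
grip_width: 0.0276
grasp_force: 0.0
time_s: 56.62
tool_pos: [0.4231, 0.3372, 0.1402]
tool_rot: [-179.4, -0.1, 94.2]
force: [0.2, -0.7, -0.7]
grip_width: 0.0175
grasp_force: 39.4
```

```bash
python3 -m creep '0 0 0.03 0 0;0 0 0.045 0 0;0 0 0.045 0 0;0 0 0.03 0 0;0 0 0.01 0 0;0.025 -0.04 0 0 0;0.03 -0.04 0 0 0;0.03 -0.04 0 0 0' 35
python3 -m creep '0.03 -0.04 0 0 0;0.03 -0.04 0 0 0;0.014 -0.018 0 0 0;0 0 0 0 0;0 0 0 0 0' 35
cat > hd.py <<'E'
from h import *
o=get_obs();T=o["tool_pos"]
R={}
for c in("scene","side"):
    im=cams.read_camera(c)
    for q in finder.masks_of("brush",c):
        m=q["mask"];hsv=cv2.cvtColor(im,cv2.COLOR_RGB2HSV)
        p=proj(c,(T[0],T[1],T[2]-.097)) # mid head
        r,cc=np.nonzero(m&(hsv[...,1]<60)&(hsv[...,2]>110))
        if len(r)<60: continue
        e=np.hypot(cc.mean()-p[0],r.mean()-p[1])
        print(c,round(q["p"],2),len(r),"white mean",cc.mean().round(1),r.mean().round(1),"rows",r.min(),r.max(),"expect",p.round(1),"bottom",proj(c,(T[0],T[1],T[2]-.134)).round(1))
        if e<30: R[c]=ray(c,(cc.mean(),r.mean()))
    print(c,[(np.round(t["xy"],1),round(t["p"],2)) for t in finder.tip_of("brush",c)][:2])
if len(R)==2: print("head mid",tri(list(R.values())),"tool",T)
E
python3 hd.py; python3 rim.py scene
```

```text
time_s: 57.62
tool_pos: [0.5085, 0.2156, 0.299]
tool_rot: [-179.3, -0.0, 94.2]
force: [0.4, 0.1, -1.1]
grip_width: 0.0177
grasp_force: 39.4
time_s: 58.25
tool_pos: [0.5807, 0.122, 0.3001]
tool_rot: [-179.3, -0.2, 94.4]
force: [0.1, 0.7, -1.1]
grip_width: 0.0175
grasp_force: 39.4
scene 0.98 346 white mean 350.9 174.5 rows 162 187 expect [351.2 175.3] bottom [350.3 183.1]
scene 0.6 1712 white mean 318.4 226.8 rows 184 257 expect [351.2 175.3] bottom [350.3 183.1]
scene [(array([415.9, 163.8]), 0.95), (array([398.8, 140.7]), 0.74)]
side 0.63 568 white mean 320.0 132.0 rows 103 150 expect [319.6 133.2] bottom [319.6 146.9]
side 0.45 2122 white mean 334.3 233.0 rows 160 272 expect [319.6 133.2] bottom [319.6 146.9]
side [(array([319.1, 148.5]), 0.85), (array([222.7, 165.8]), 0.84)]
head mid (array([0.58098025, 0.1205314 , 0.20728474]), np.float64(0.0004881081529007271)) tool [0.58069054 0.1219516  0.30014566]
scene tumbler_tall (0.869, (np.float64(0.584), np.float64(0.121)), 0.94)
scene tumbler_mid (0.946, (np.float64(0.587), np.float64(0.039)), 0.78)
scene tumbler_short (0.951, (np.float64(0.593), np.float64(-0.046)), 0.7)
```

```bash
python3 -m creep '0.0013 -0.002 -0.02 0 0;0 0 -0.03 0 0;0 0 -0.03 0 0;0 0 -0.03 0 0;0 0 -0.015 0 0;0 0 0 0 0' 35;python3 -m creep '0 0 -0.004 0 0;0 0 -0.003 0 0;0 0 0 0 0;0 0 0 0 0' 35
```

```text
time_s: 59.5
tool_pos: [0.5827, 0.1168, 0.1739]
tool_rot: [-179.2, -0.1, 94.2]
force: [0.6, 0.1, -0.5]
grip_width: 0.0175
grasp_force: 39.4
time_s: 60.0
tool_pos: [0.5836, 0.1174, 0.1686]
tool_rot: [-179.4, -0.1, 94.2]
force: [-0.7, -0.1, -0.8]
grip_width: 0.0174
grasp_force: 39.4
```

```bash
python3 -m creep '0 0 -0.002 0 0;0 0 0 0 0;0 0 0 0 0' 35;python3 -m creep '0 0 -0.002 0 0;0 0 0 0 0;0 0 0 0 0' 35
```

```text
time_s: 60.38
tool_pos: [0.5839, 0.1175, 0.1673]
tool_rot: [-179.4, -0.1, 94.2]
force: [-0.9, -0.0, 5.0]
grip_width: 0.0175
grasp_force: 38.7
time_s: 60.75
tool_pos: [0.5841, 0.118, 0.1672]
tool_rot: [-179.5, -0.1, 94.2]
force: [-3.6, -1.3, 14.2]
grip_width: 0.0173
grasp_force: 37.1
```

```bash
python3 -m creep '0 0 0.025 0 0;0 0 0.025 0 0;0 0 0.02 0 0;0 0 0 0 0;0 0 -0.025 0 0;0 0 -0.025 0 0;0 0 -0.02 0 0;0 0 0 0 0' 35;python3 -m creep '0 0 0 0 0;0 0 0 0 0' 35
```

```text
time_s: 61.75
tool_pos: [0.5832, 0.1176, 0.1637]
tool_rot: [-179.3, -0.1, 94.2]
force: [-0.7, -0.7, 1.7]
grip_width: 0.0175
grasp_force: 35.0
time_s: 62.0
tool_pos: [0.5833, 0.1172, 0.1638]
tool_rot: [-179.3, -0.1, 94.2]
force: [-0.5, -0.6, -1.2]
grip_width: 0.0173
grasp_force: 35.0
```

```bash
python3 -m creep '0 0 -0.002 0 0;0 0 0 0 0;0 0 0 0 0' 35;python3 -m creep '0 0 -0.002 0 0;0 0 0 0 0;0 0 0 0 0' 35
```

```text
time_s: 62.38
tool_pos: [0.5836, 0.1174, 0.1636]
tool_rot: [-179.4, -0.1, 94.2]
force: [-2.9, -0.5, 8.0]
grip_width: 0.0172
grasp_force: 35.0
time_s: 62.75
tool_pos: [0.5839, 0.1176, 0.1635]
tool_rot: [-179.5, -0.0, 94.2]
force: [-4.9, -1.6, 18.0]
grip_width: 0.0173
grasp_force: 35.0
```

```bash
python3 -m creep '0 0 0.025 0 0;0 0 0.025 0 0;0 0 0.022 0 0;0 0 0 0 0;0 0 0 0 0' 35; python3 hd.py|tail -1; python3 -m creep '0 0 -0.025 0 0;0 0 -0.025 0 0;0 0 -0.014 0 0;0 0 -0.005 0 0;0 0 -0.002 0 0;0 0 -0.001 0 0;0 0 0 0 0' 35
```

```text
time_s: 63.38
tool_pos: [0.583, 0.1168, 0.2311]
tool_rot: [-179.3, -0.1, 94.1]
force: [-0.9, 0.0, -0.9]
grip_width: 0.0174
grasp_force: 35.0
head mid (array([0.58375468, 0.1147593 , 0.15251259]), np.float64(0.0008564745536540454)) tool [0.58302868 0.11682578 0.23106995]
time_s: 64.55
tool_pos: [0.5834, 0.1176, 0.1636]
tool_rot: [-179.4, -0.0, 94.2]
force: [-5.3, -2.1, 15.0]
grip_width: 0.017
grasp_force: 35.0
```

```bash
python3 -m creep '0 0 0.03 0 0;0 0 0.04 0 0;0 0 0.04 0 0;0 0 0.012 0 0;0.001 -0.039 0 0 0;0.001 -0.039 0 0 0;0 0 0 0 0;0 0 0 0 0' 35; python3 hd.py|tail -1; python3 rim.py scene side
```

```text
time_s: 65.55
tool_pos: [0.5851, 0.0397, 0.2817]
tool_rot: [-179.3, -0.1, 94.2]
force: [-0.9, -0.0, -0.8]
grip_width: 0.017
grasp_force: 35.0
head mid (array([0.58381923, 0.03788604, 0.19224212]), np.float64(0.000593498807918504)) tool [0.58513144 0.03974456 0.28174177]
scene tumbler_tall (0.947, (np.float64(0.584), np.float64(0.121)), 0.76)
scene tumbler_mid (0.815, (np.float64(0.587), np.float64(0.039)), 0.69)
scene tumbler_short (0.919, (np.float64(0.593), np.float64(-0.043)), 0.68)
side tumbler_tall (0.474, (np.float64(0.581), np.float64(0.124)), 0.6)
side tumbler_mid (0.79, (np.float64(0.587), np.float64(0.039)), 0.72)
side tumbler_short (0.931, (np.float64(0.593), np.float64(-0.049)), 0.82)
```

```bash
python3 -m creep '0 0 -0.03 0 0;0 0 -0.04 0 0;0 0 -0.03 0 0;0 0 -0.012 0 0;0 0 -0.005 0 0;0 0 -0.002 0 0;0 0 -0.002 0 0;0 0 0 0 0' 35;python3 -m creep '0 0 0 0 0' 35
```

```text
time_s: 67.25
tool_pos: [0.5864, 0.0396, 0.1636]
tool_rot: [-179.5, -0.1, 94.2]
force: [-1.3, 0.2, 6.3]
grip_width: 0.0169
grasp_force: 35.0
time_s: 67.38
tool_pos: [0.5864, 0.0396, 0.1636]
tool_rot: [-179.5, -0.1, 94.2]
force: [-2.6, 0.2, 6.4]
grip_width: 0.0171
grasp_force: 35.0
```

Contact with the floor. Now well up, then down.

```bash
python3 -m creep '0 0 -0.001 0 0;0 0 0.025 0 0;0 0 0.025 0 0;0 0 0.014 0 0;0 0 0 0 0;0 0 0 0 0' 35; python3 -m creep '0 0 -0.025 0 0;0 0 -0.025 0 0;0 0 -0.008 0 0;0 0 -0.004 0 0;0 0 -0.002 0 0;0 0 -0.001 0 0;0 0 0 0 0' 35
```

```text
time_s: 68.12
tool_pos: [0.585, 0.039, 0.2234]
tool_rot: [-179.3, -0.1, 94.2]
force: [0.3, 0.6, -0.4]
grip_width: 0.0173
grasp_force: 35.0
time_s: 69.0
tool_pos: [0.5852, 0.0397, 0.1635]
tool_rot: [-179.3, 0.0, 94.2]
force: [-9.3, -2.3, 22.3]
grip_width: 0.0175
grasp_force: 35.1
```

```bash
python3 -m creep '0 0 0.03 0 0;0 0 0.04 0 0;0 0 0.04 0 0;0.002 -0.023 0.005 0 0;0.003 -0.034 0 0 0;0.0025 -0.03 0 0 0;0 0 0 0 0;0 0 0 0 0' 35; python3 hd.py|tail -1; python3 rim.py scene side
```

```text
time_s: 70.0
tool_pos: [0.5929, -0.0466, 0.2744]
tool_rot: [-179.4, -0.2, 94.2]
force: [-0.2, 0.6, -1.8]
grip_width: 0.0171
grasp_force: 35.0
head mid (array([ 0.59171862, -0.05054576,  0.18394862]), np.float64(9.141695611844717e-05)) tool [ 0.59288938 -0.04655856  0.27444633]
scene tumbler_tall (0.935, (np.float64(0.584), np.float64(0.121)), 0.6)
scene tumbler_mid (0.911, (np.float64(0.587), np.float64(0.039)), 0.69)
scene tumbler_short (0.837, (np.float64(0.596), np.float64(-0.046)), 0.81)
side tumbler_tall (0.644, (np.float64(0.584), np.float64(0.124)), 0.79)
side tumbler_mid (0.571, (np.float64(0.584), np.float64(0.042)), 0.65)
side tumbler_short (0.921, (np.float64(0.593), np.float64(-0.049)), 0.62)
```

```bash
python3 -m creep '0.001 0 -0.03 0 0;0 0 -0.04 0 0;0 0 -0.026 0 0;0 0 -0.009 0 0;0 0 -0.003 0 0;0 0 -0.002 0 0;0 0 0 0 0;0 0 0 0 0' 35
```

```text
time_s: 71.7
tool_pos: [0.5943, -0.0477, 0.1648]
tool_rot: [-179.4, -0.1, 94.2]
force: [-0.3, 0.5, 0.5]
grip_width: 0.0175
grasp_force: 35.0
```

```bash
python3 -m creep '0 0 -0.002 0 0;0 0 -0.001 0 0;0 0 0 0 0' 35;python3 -m creep '0 0 -0.001 0 0;0 0 -0.001 0 0;0 0 0 0 0' 35
```

```text
time_s: 72.08
tool_pos: [0.5947, -0.0476, 0.1636]
tool_rot: [-179.5, -0.0, 94.2]
force: [-2.4, -0.8, 10.1]
grip_width: 0.0174
grasp_force: 35.0
time_s: 72.45
tool_pos: [0.5951, -0.0475, 0.1634]
tool_rot: [-179.5, 0.0, 94.1]
force: [-5.4, -0.2, 19.5]
grip_width: 0.0173
grasp_force: 35.0
```

```bash
python3 -m creep '0 0 0.025 0 0;0 0 0.025 0 0;0 0 0.003 0 0;0 0 0 0 0;0 0 0 0 0' 35; python3 -m creep '0 0 -0.025 0 0;0 0 -0.017 0 0;0 0 -0.006 0 0;0 0 -0.003 0 0;0 0 -0.002 0 0;0 0 0 0 0;0 0 0 0 0' 35
```

```text
time_s: 73.08
tool_pos: [0.5933, -0.0479, 0.211]
tool_rot: [-179.3, -0.1, 94.2]
force: [0.1, -0.7, -0.6]
grip_width: 0.0173
grasp_force: 35.0
time_s: 73.95
tool_pos: [0.5938, -0.0476, 0.1635]
tool_rot: [-179.3, 0.0, 94.1]
force: [-7.4, -1.5, 22.8]
grip_width: 0.0174
grasp_force: 35.0
```

```bash
python3 -m creep '0 0 0.03 0 0;0 0 0.04 0 0;0 0 0.04 0 0;-0.004 0.02 0.022 0 0;-0.018 0.04 0 0 0;-0.018 0.04 0 0 0;-0.018 0.04 0 0 0;-0.018 0.04 0 0 0' 35;python3 -m creep '-0.018 0.04 0 0 0;-0.018 0.04 0 0 0;-0.018 0.04 0 0 0;-0.018 0.04 0 0 0;-0.014 0.03 0 0 0;-0.008 0.014 0 0 0;0 0 0 0 0;0 0 0 0 0' 35; python3 hd.py | tail -1;python3 -c "
from h import *
print(get_obs()['tool_pos'])"
```

```text
time_s: 74.95
tool_pos: [0.5161, 0.1351, 0.2906]
tool_rot: [-179.3, -0.1, 94.3]
force: [1.0, -0.0, -1.0]
grip_width: 0.0176
grasp_force: 35.0
time_s: 75.95
tool_pos: [0.4249, 0.3349, 0.291]
tool_rot: [-179.4, -0.0, 94.0]
force: [-0.6, -0.2, -0.5]
grip_width: 0.0176
grasp_force: 35.0
head mid (array([0.42322662, 0.3313468 , 0.2016392 ]), np.float64(0.0010179648158554191)) tool [0.42489205 0.3348877  0.29095156]
[0.42454764 0.33553707 0.29120314]
```

```bash
python3 -m creep '-0.0005 0.003 -0.03 0 0;0 0 -0.03 0 0;0 0 -0.03 0 0;0 0 -0.03 0 0;0 0 -0.02 0 0;0 0 -0.01 0 0;0 0 0 0 0;0 0 0 0 0' 35; python3 -m creep '0 0 -0.003 0 0;0 0 -0.002 0 0;0 0 0 0 0;0 0 0 0 0' 35
```

```text
time_s: 77.25
tool_pos: [0.4239, 0.3399, 0.1422]
tool_rot: [-179.4, -0.2, 94.2]
force: [0.4, 0.7, -0.9]
grip_width: 0.0174
grasp_force: 35.0
time_s: 77.75
tool_pos: [0.4235, 0.3393, 0.1363]
tool_rot: [-179.4, -0.1, 94.2]
force: [1.0, 0.1, 0.3]
grip_width: 0.0172
grasp_force: 35.0
```

Down at the stand floor with no side force. I'll release the brush, rise straight up and back off.

```bash
python3 -m creep '0 0 -0.001 0 0;0 0 0 0 0.03;0 0 0 0 0.05;0 0 0 0 0.05;0 0 0 0 0.05;0 0 0.03 0 0.05;0 0 0.05 0 0.05;0 0 0.06 0 0.05' 10;python3 -m creep '0 -0.05 0.02 0 0.05;0 -0.06 0 0 0.05;0 -0.06 0 0 0.05;0.02 -0.06 0 0 0.05;0.02 -0.05 0 0 0.05;0.01 -0.02 0 0 0.05;0 0 0 0 0.05;0 0 0 0 0.05'
python3 br.py scene side; python3 rim.py scene side wrist; python3 mk2.py; python3 v.py v20.pkl lever_knob,lever_pivot,tab_top; python3 s.py v20.pkl
```

```text
time_s: 78.75
tool_pos: [0.423, 0.3387, 0.276]
tool_rot: [-179.3, -0.1, 94.2]
force: [1.1, 0.1, 0.3]
grip_width: 0.0501
grasp_force: 0.0
time_s: 79.75
tool_pos: [0.4726, 0.0486, 0.296]
tool_rot: [-179.3, -0.1, 94.4]
force: [0.3, -0.0, -0.5]
grip_width: 0.0503
grasp_force: 0.0
scene 0.91 [371. 121.] wood 349 white 1 col 0 woodmean 371.9 118.0 top 374.6 93.0
scene 0.91 [419. 154.] wood 85 white 4 col 230 woodmean 422.0 133.7 top 425.4 126.9
scene 0.82 [405. 131.] wood 69 white 2 col 234 woodmean 406.8 112.0 top 408.5 105.8
scene 0.63 [380. 139.] wood 98 white 154 col 0 woodmean 382.3 124.3 top 383.9 116.0
0.006 [378.  155.5]
0.126 [382.6 131.9]
0.156 [383.9 125.4]
0.186 [385.2 118.7]
0.196 [385.6 116.4]
side 0.71 [217. 150.] wood 516 white 3 col 0 woodmean 215.5 143.4 top 208.6 108.1
side 0.64 [279. 135.] wood 137 white 8 col 291 woodmean 277.8 105.2 top 278.1 95.2
side 0.57 [251. 141.] wood 124 white 149 col 0 woodmean 249.5 119.2 top 247.9 108.9
side 0.57 [245. 132.] wood 123 white 27 col 175 woodmean 241.1 105.5 top 239.5 95.8
0.006 [254.9 164.6]
0.126 [251.  128.8]
0.156 [250.  119
[... 1924 characters left out ...]
.....
0.01 ......................................................................................................................###########...............................................................................................................
0.012 ......................................................................................................................###########...............................................................................................................
lever_knob []
lever_pivot [([409.7, 46.9], 0.63)]
tab_top []
[0.47296921 0.04593058 0.29594996] 94.19652785972976
v20.pkl lever_knob []
v20.pkl lever_pivot [(0.63, [0.5749, 0.2223])]
v20.pkl tab_top []
```

```bash
python3 - <<'E'
from h import *
for c in("scene","side"):
    cams.read_camera(c);print(c,[(round(t["p"],2),atz(c,t["xy"],.079).round(4)) for t in finder.tip_of("lever_knob",c)][:2])
print(ticket.sign_off())
E
```

```text
scene [(0.66, array([ 0.6   , -0.1418,  0.079 ])), (0.58, array([0.573 , 0.2786, 0.079 ]))]
side [(0.68, array([0.5671, 0.3062, 0.079 ])), (0.38, array([0.5603, 0.0389, 0.079 ]))]
the job is handed in; nothing more can be done
None
```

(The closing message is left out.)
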